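Pack a weld-on gate-hinge set from the drilling jig and bench

ROBOT

A 6-joint arm with a two-finger parallel gripper is mounted at the origin on the work surface. World frame = base frame: x ahead of the robot, y to its left, z up, the work surface at z = 0. Lengths are in mm, angles in rad, forces in N, time in s.
With the tool pointing down it reaches from about 350 to 775 mm from the base axis. Payload 7.3 kg.
Tool frame: the origin (TCP) lies on the mounting face of the last link; the fingertips stand ctrl.tcp_to_tips ahead of it and the grasp point (between the pads) lies 159 mm ahead of it (ctrl.tcp_to_tips is the distance from the TCP to the fingertips, in mm); z points along the fingers, x is the direction in which the jaws open and shut, and the axes are right-handed (so a half turn about z gives the same grasp; the last joint's range is limited). The gripper opens to 92 mm and grips with 3 to 60 N. Pads are 19 mm wide; open, the fingers measure 130 mm over their backs; the gripper's body (75 mm by 190 mm) begins 47 mm behind the grasp point.
Start: joints at [0.989, 0.342, 1.524, -0, 1.275, -0.146], TCP at [221.601, 475.942, 404.741] pointing down, gripper open.
Joint ranges: [-2.53, 2.53], [-0.77, 2.02], [0.04, 2.7], [-1, 4.14], [0.28, 2.66], [-3.11, 3.11]. Speed limits (rad/s): [2.57, 2.57, 3.14, 3.14, 3.14, 3.14].

INTERFACE

Orientations are given as a unit quaternion [x, y, z, w].
In Python, from plant import telemetry, cams, ctrl gives the robot as it stands. The module is installed in compiled form; this text tells all that it offers.
- The arm moves only by the tool carry_out, never from a script. Its argument "rows" is a list of rows, each a list of 3 entries, a list of its own where there are three numbers: the opening, from 0 (shut) to 1 (fully open), then the shift along the tool's x, y, z in cm, then the turn, a rotation vector about the tool's x, y, z in rad. A call has 1 to 12 rows; each row shifts and turns the pose as measured when the row begins, along the tool's axes as they then stand; what a row does not reach is not made up. A row lasts 1/8 s, in which the tool goes at most 62.5 mm and 10.7 degrees, less where a joint would pass 70% of its speed; a pose out of reach is approached as far as the arm can. A call is refused whole if a number of a shift passes 6.25 or a number of a turn 0.188, either way. A call with a gripper value outside its range is refused whole. The fingers move at their own pace and stop on an object; "force" is the grip in N (left out, the last holds). Time passes only in rows, so rows that do not move let the fingers close. It gives the time, the measured TCP pose, the force and the opening at its end, in the units of the state.
- telemetry.get_state(): the state, without advancing time (a new reading comes with each control period).
- cams.read_camera(name): name is "scene" or "top"; returns the picture (400x640x3 uint8, red, green, blue); there is no depth.
- cams.get_calibration(name): a dict with "camera_matrix" (3x3 intrinsics, pixels), "k1" (the pictures are not rectified: a ray, as slopes to the right and down, at radius r is drawn at 1 + k1 r^2 times it, then the intrinsics apply), "world_from_camera" (4x4, takes a point from camera to world coordinates). Camera axes: x right, y down, z forward; pixel columns grow to the right and rows downward; lengths in mm; the calibration is good to about 2 mm. A picture is of the moment at which its call begins. get_calibration takes no time and is no camera call.
- ctrl.close_job(): hands the job in, once; it reports no verdict.
The state is a dict: "time": time; "q": joint angles; "qvel": joint speeds; "effort": joint torques, N m; "tool_pos": TCP position; "tcp_rot": TCP orientation; "wrist_force": force on the tool from outside, world axes, zero at the start; "moment": the same for the moment, N m; "width": finger opening in mm.
Only numpy, scipy, OpenCV 4.12 (cv2) and the standard library are available. Lean on these libraries where they do the work, as an engineer would, in place of code of your own. Each camera call takes 0.05 s, during which the arm holds its last target.

TASK

Pack one gate-hinge set into the kit tray for the welder. Lift the drilling jig's sprung arm by its ball knob until it stays open by itself, then take out the drilled plate and lay it flat in the tray's rectangular recess; also slip the bored bush upright over the tray's peg and stand the pin with the square foot, foot down, in the square recess. Set the parts down rather than dropping them, leave the jig arm open, and leave the solid slug and the plain length of round bar standing where they are.

Things in the scene. Friction and masses are not known exactly. Their poses are not given: they have to be found in the camera images.
- jig: Fixed drilling jig: dark base 210 x 84 x 12 mm, blue arm with ball knob. Origin: on the bench below the plate's centre; x along the arm from knob to pivot, y along the pivot axis, z up. Base x = -75 to 135; pivot at x = 85, z = 42, cheeks 56 high (all mm). Plate lies on the base, length along x, between stops 7 mm high with 2 mm play; the middle 55 mm of its long sides is free for fingers.
- hold_down (a joint): Arm angle q (rad): 0 shut, foot on the plate; grows as the knob lifts. Sprung shut (3 to 4 N up at the knob, then less) until about 0.9; beyond, it springs open to its stop at 1.9 and stays, 230 mm high. Arm 10 mm wide; black ball knob, diameter 28 mm, nothing beneath, its centre in the jig's frame at x = 85 - 180 cos q + 12 sin q, y = 0, z = 42 + 180 sin q + 12 cos q (mm).
- leaf: The drilled plate (hinge leaf): bright steel flat bar 90 x 40 x 15 mm with two 14 mm holes 62 mm apart, about 0.4 kg, held in the jig at the start. Origin: centre of its underside; x along its length, z up.
- knuckle: The bored bush (hinge knuckle): bright steel tube 44 mm in outer diameter, 28 mm bore, 40 mm tall, about 0.28 kg, standing on end on the bench. Origin: centre of its underside; z is its axis, up.
- pin: The pin with a square foot (hinge gudgeon): bright steel, standing on its foot on the bench: foot plate 46 x 46 x 10 mm, round shank above its middle 24 mm in diameter; 54 mm tall in all, about 0.32 kg. Origin: centre of the foot's underside; x and y square to the foot's edges, z up along the shank.
- slug: Look-alike, to be left: a solid steel cylinder 44 mm in diameter and 40 mm tall, like the bush but without a bore, standing on the bench. Origin: centre of its underside; z up.
- bar: Look-alike, to be left: a plain length of round steel bar 24 mm in diameter and 54 mm tall, like the pin but without a foot, standing on the bench. Origin: centre of its underside; z up.
- insert_slot: Tray insert with the rectangular recess, for the plate. The fixed grey tray (300 x 136 mm, rim 18 mm high) holds three grey inserts, 97 mm apart in any order, each 90 (x) x 124 (y) x 15 mm. Origin: centre of its underside, 3 mm above the bench; z up. Recess 54 (x) x 104 (y), 6 deep, floor at z = 9 mm; plate's length along y. Walls cut away for fingers in the middle 60 mm of its long sides.
- insert_peg: Tray insert with the upright peg, for the bored bush: flat top at z = 15 mm with a steel peg 10 mm in diameter standing 20 mm above it at the centre. Size, origin and axes as insert_slot.
- insert_square: Tray insert with the square recess, for the pin's foot: recess 62 x 62 mm (along x and y) at the centre, 6 mm deep, floor at z = 9 mm. Size, origin and axes as insert_slot.
Mind the look-alikes: they are no part of the job. Leave any yellow look-alike of the pin alone. Leave any turquoise look-alike of the slug alone.

How it is judged (in metres and radians):
On the way, in this order (a step that is already met when the one before it is completed fails the run):
1. the hold-down arm stands open past its hold-open point while the drilled plate still lies in the jig (value of joint hold_down above 1.4 rad and distance of leaf from where it was at the start of the episode below 0.015 m), for 0.2 s.
2. the drilled plate is lifted clear of the jig's stops, with the arm open (z of leaf in the frame of jig above 0.03 m and value of joint hold_down above 1.4 rad), for 0.1 s.
At the end, for the whole second after the job is handed in: Plate flat on the rectangular recess's floor, bush upright over the peg down on its insert, pin upright, foot on the square recess's floor, each within 12 mm of its insert's centre, released, at rest; jig arm over 1.4 rad; slug and bar upright within 20 mm of their start (horizontal distance between leaf and insert_slot below 0.012 m and z of leaf in the frame of insert_slot below 0.0115 m and angle between leaf's own z axis and vertical below 0.05 rad and angle between the x axis of leaf and the y axis of insert_slot, either way round below 0.3 rad and horizontal distance between knuckle and insert_peg below 0.012 m and z of knuckle in the frame of insert_peg below 0.0185 m and angle between each of knuckle, pin's own z axis and vertical below 0.1 rad and horizontal distance between pin and insert_square below 0.012 m and z of pin in the frame of insert_square below 0.0125 m and value of joint hold_down above 1.4 rad and linear speed of each of leaf, knuckle, pin below 0.02 m/s and angular speed of each of leaf, knuckle, pin below 0.2 rad/s and distance of each of slug, bar from where it was at the start of the episode below 0.02 m and angle between each of slug, bar's own z axis and vertical below 0.15 rad); the robot touches nothing.
It fails at once if the drilled plate is dropped or thrown (faster than 0.9 m/s while not held, a fall of some 40 mm) (linear speed of leaf above 0.9 m/s and contact force between the fingers and leaf below 0.05 N).
It fails at once if the bush is dropped or thrown (faster than 0.9 m/s while not held, a fall of some 40 mm) (linear speed of knuckle above 0.9 m/s and contact force between the fingers and knuckle below 0.05 N).
It fails at once if the footed pin is dropped or thrown (faster than 0.9 m/s while not held, a fall of some 40 mm) (linear speed of pin above 0.9 m/s and contact force between the fingers and pin below 0.05 N).
It fails at once if the solid slug is knocked over or carried off (more than 30 mm) (distance of slug from where it was at the start of the episode above 0.03 m or angle between slug's own z axis and vertical above 0.5 rad).
It fails at once if the plain bar is knocked over or carried off (more than 30 mm) (distance of bar from where it was at the start of the episode above 0.03 m or angle between bar's own z axis and vertical above 0.5 rad).
It also fails if it takes over 102 s, if anything falls off the work surface, if the arm or the gripper's body presses on something with over 40 N, if the wrist force passes 120 N, or if a joint passes its speed limit or range.

## Working session

There is one attempt and no reset: what is moved stays moved. The work goes in short steps, Python scripts to look and compute and a tool call to move; the robot and the scene stay as the last step left them, time stands still between calls to the robot, and variables do not carry over. Pictures are saved under pics/ and viewed, and the job is handed in when it is done.

Besides the shell and the picture viewer there is one more tool, called after "Emit:" as a command line: name --argument value ..., lists and objects as JSON in quotes. carry_out: Moves the arm, as the interface text tells. Its arguments: {"type":"object","properties":{"rows":{"type":"array","items":{"type":"array"}},"force":{"type":"number"}},"required":["rows"]}

```bash
mkdir -p pics; ls
python3 - <<'E'
from plant import telemetry, cams, ctrl
import cv2
print(telemetry.get_state()); print(ctrl.tcp_to_tips)
for n in("scene","top"):
    im=cams.read_camera(n); cv2.imwrite(f"pics/{n}0.png",im[:,:,::-1]); c=cams.get_calibration(n); print(n,c)
E
```

```text
pics
{'time': 0.0, 'q': array([ 9.88994916e-01,  3.42721359e-01,  1.52504054e+00, -1.28975230e-05,
        1.27536800e+00, -1.46002641e-01]), 'qvel': array([ 0.00300011, -0.00016201,  0.00028242, -0.00023035, -0.00014182,
       -0.00039448]), 'effort': array([-9.63069488e-05, -4.31255150e+01, -2.44218725e+01,  7.16517703e-02,
        5.61318209e-02, -2.21439227e-04]), 'tool_pos': array([221.52643479, 475.82103265, 404.03724242]), 'tcp_rot': array([ 8.43246819e-01,  5.37526011e-01, -6.98827665e-04,  3.20091691e-04]), 'wrist_force': array([ 0.3127934 ,  0.77898093, -0.61047488]), 'moment': array([-0.03774696, -0.01207433, -0.03079929]), 'width': 91.73405970264872}
178.0
scene {'camera_matrix': array([[431.28258145,   0.        , 316.01359576],
       [  0.        , 431.28258145, 200.42794991],
       [  0.        ,   0.        ,   1.        ]]), 'k1': 0.002563830405190101, 'world_from_camera': array([[-7.99942435e-01,  3.43061618e-01, -4.92342185e-01,
         9.75737978e+02],
       [ 6.00067136e-01,  4.61960047e-01, -6.53079128e-01,
         5.97736324e+02],
       [ 3.39603627e-03, -8.17864072e-01, -5.75401448e-01,
         5.83278759e+02],
       [ 0.00000000e+00,  0.00000000e+00,  0.00000000e+00,
         1.00000000e+00]])}
top {'camera_matrix': array([[371.72784386,   0.        , 323.93787368],
       [  0.        , 371.72784386, 198.59928281],
       [  0.        ,   0.        ,   1.        ]]), 'k1': 0.010565351936718115, 'world_from_camera': array([[-1.49442566e-02, -9.97746059e-01,  6.54176714e-02,
         4.80655017e+02],
       [-9.99459713e-01,  1.29903985e-02, -3.01915896e-02,
         6.16212904e+00],
       [ 2.92737379e-02, -6.58335180e-02, -9.97401121e-01,
         8.97010773e+02],
       [ 0.00000000e+00,  0.00000000e+00,  0.00000000e+00,
         1.00000000e+00]])}
```

View pics/scene0.png

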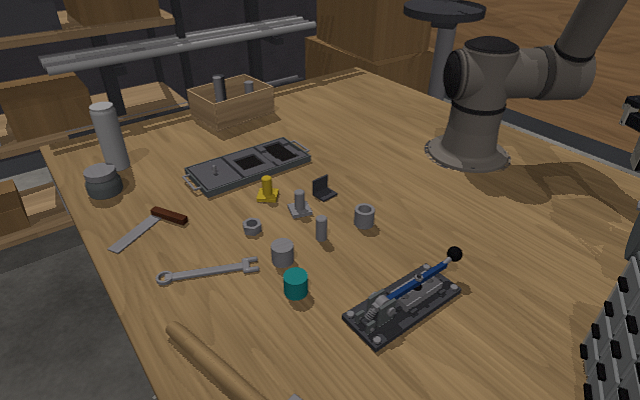

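View pics/top0.png

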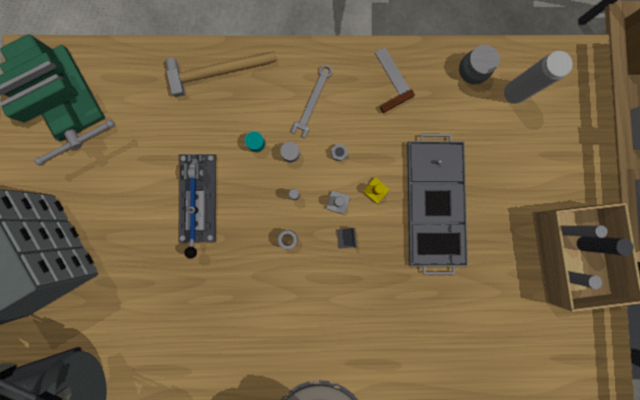

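The top view shows the jig at about (197,200) with its knob at (190,252), and the bush at (288,240). The bar is at (294,195), the slug at (290,152) and the pin at (338,202). The yellow and turquoise decoys are at (376,190) and (255,141). The tray inserts run peg (436,162), square (438,203), slot (438,243). I'll zoom in next.

Run:
```python
import cv2
t=cv2.imread("pics/top0.png"); s=cv2.imread("pics/scene0.png")
cv2.imwrite("pics/t_a.png",cv2.resize(t[130:270,165:305],None,fx=4,fy=4,interpolation=cv2.INTER_CUBIC))
cv2.imwrite("pics/t_b.png",cv2.resize(t[130:275,320:480],None,fx=4,fy=4,interpolation=cv2.INTER_CUBIC))
cv2.imwrite("pics/s_a.png",cv2.resize(s[130:350,180:470],None,fx=2.7,fy=2.7,interpolation=cv2.INTER_CUBIC))
```

```text
(no output)
```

View pics/t_a.png

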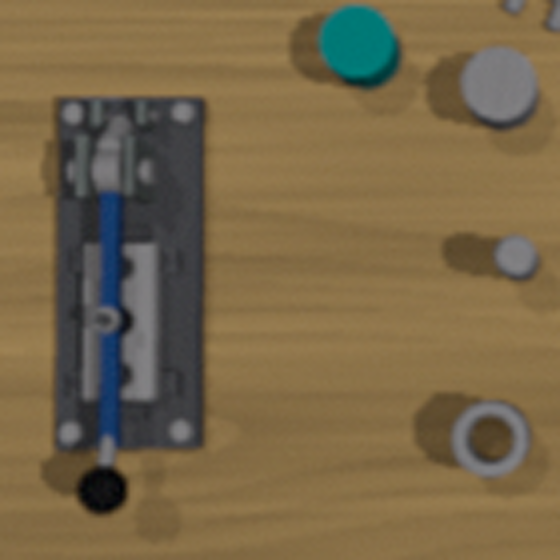

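View pics/t_b.png

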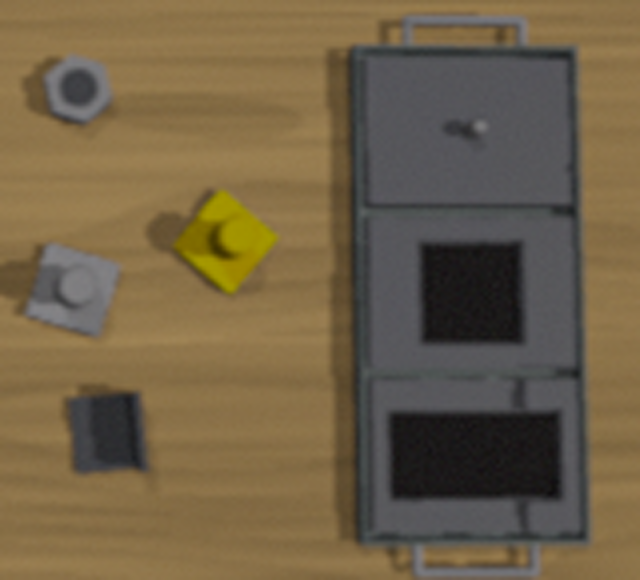

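View pics/s_a.png

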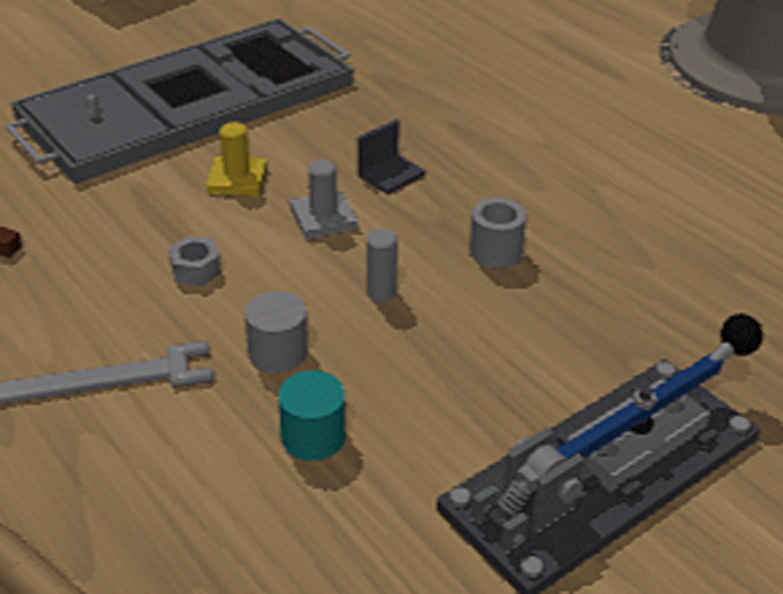

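```bash
cat > h.py <<'E'
import numpy as np, cv2
from plant import telemetry, cams, ctrl
from scipy.spatial.transform import Rotation as R
def ray(n,p):
    c=cams.get_calibration(n); K=c["camera_matrix"]; T=c["world_from_camera"]
    d=cv2.undistortPoints(np.array([[p]],float),K,np.array([c["k1"],0,0,0.]))[0,0]
    return T[:3,3],T[:3,:3]@np.array([d[0],d[1],1])
def pt(n,p,z):
    o,d=ray(n,p); return o+d*(z-o[2])/d[2]
def proj(n,P):
    c=cams.get_calibration(n); T=np.linalg.inv(c["world_from_camera"]); 
    return cv2.projectPoints(np.array([P],float),cv2.Rodrigues(T[:3,:3])[0],T[:3,3],c["camera_matrix"],np.array([c["k1"],0,0,0.]))[0][0,0]
def snap(n,f,box=None,k=1):
    im=cams.read_camera(n)[:,:,::-1].copy()
    cv2.imwrite("pics/raw_"+f,im)
    if box: im=im[box[1]:box[3],box[0]:box[2]]
    cv2.imwrite("pics/"+f,cv2.resize(im,None,fx=k,fy=k,interpolation=cv2.INTER_CUBIC)); return im
def st():
    s=telemetry.get_state(); r=R.from_quat(s["tcp_rot"]).as_matrix()
    print("t",round(s["time"],2),"tcp",s["tool_pos"].round(1),"grasp",(s["tool_pos"]+159*r[:,2]).round(1),"x",r[:,0].round(3),"z",r[:,2].round(3),"yaw",round(np.degrees(np.arctan2(r[1,0],r[0,0])),1),"F",s["wrist_force"].round(1),"w",round(s["width"],1),"q",s["q"].round(2)); return s,r
def go(P,ang=None,z=(0,0,-1)):
    """shift in tool axes (cm) to bring grasp point to P, with turn (rotvec) for yaw"""
    s,r=st(); z=np.array(z,float)/np.linalg.norm(z)
    if ang is None: x=r[:,0]
    else: x=np.array([np.cos(ang),np.sin(ang),0])
    if x@r[:,0]<0: x=-x
    x=x-z*(x@z); x/=np.linalg.norm(x); t=np.stack([x,np.cross(z,x),z],1)
    tcp=np.array(P,float)-159*z
    print("shift cm (tool now)",(r.T@(tcp-s["tool_pos"])/10).round(2),"turn",R.from_matrix(r.T@t).as_rotvec().round(3))
E
python3 - <<'E'
from h import *
A=lambda u,v:((u+.5)/4-.5+165,(v+.5)/4-.5+130)
B=lambda u,v:((u+.5)/4-.5+320,(v+.5)/4-.5+130)
S=lambda u,v:((u+.5)/2.7-.5+180,(v+.5)/2.7-.5+130)
for n,l,z,f in [("jig",[(56,98),(203,98),(204,446),(54,448)],12,A),("leaf",[(84,243),(158,243),(158,402),(83,402)],27,A),("knob",[(103,490)],54,A),("bush",[(490,438)],40,A),("slug",[(499,85)],40,A),("bar",[(516,257)],54,A),("pintop",[(77,285)],54,B),("pinfoot",[(48,243),(120,265),(98,335),(25,312)],10,B),("slot",[(390,411),(560,411),(562,497),(392,497)],18,B),("sq",[(421,242),(523,242),(523,343),(423,343)],18,B),("peg",[(478,127)],38,B),("tray",[(350,47),(577,47),(588,543),(360,543)],18,B),("yel",[(236,236)],54,B)]:
    P=np.array([pt("top",f(*p),z) for p in l]); e=np.diff(P,axis=0)
    print(n,"mean",P.mean(0).round(1),P[:,:2].round(0).tolist(), "ang",np.degrees(np.arctan2(e[:,1],e[:,0])).round(1))
for n,p,z in [("knob",(741,334),54),("bush",(499,213),40),("slug",(277,311),40),("bar",(382,237),54),("pin",(323,168),54),("peg",(94,97),38)]:
    print("scene",n,pt("scene",S(*p),z).round(1))
st()
E
```

```text
jig mean [545.4 279.1  12. ] [[649.0, 323.0], [648.0, 237.0], [442.0, 235.0], [442.0, 322.0]] ang [ -90.5 -179.6   89.8]
leaf mean [514.7 279.3  27. ] [[561.0, 301.0], [561.0, 258.0], [468.0, 258.0], [469.0, 300.0]] ang [ -90.7 -179.6   89.1]
knob mean [420.4 279.8  54. ] [[420.0, 280.0]] ang []
bush mean [445.1  65.9  40. ] [[445.0, 66.0]] ang []
slug mean [649.1  58.9  40. ] [[649.0, 59.0]] ang []
bar mean [547.6  49.3  54. ] [[548.0, 49.0]] ang []
pintop mean [530.3 -53.3  54. ] [[530.0, -53.0]] ang []
pinfoot mean [530.7 -53.8  10. ] [[558.0, -39.0], [545.0, -82.0], [503.0, -68.0], [517.0, -25.0]] ang [-107.8  161.5   71.7]
slot mean [ 429.  -290.9   18. ] [[455.0, -240.0], [454.0, -342.0], [403.0, -341.0], [405.0, -240.0]] ang [-90.9 179.   89.1]
sq mean [ 524.9 -292.2   18. ] [[555.0, -262.0], [555.0, -324.0], [494.0, -321.0], [495.0, -261.0]] ang [-90.7 177.8  89.2]
peg mean [ 621.2 -292.1   38. ] [[621.0, -292.0]] ang []
tray mean [ 525.  -289.9   18. ] [[674.0, -223.0], [673.0, -361.0], [376.0, -356.0], [378.0, -220.0]] ang [-90.5 179.   89. ]
yel mean [ 557.2 -144.8   54. ] [[557.0, -145.0]] ang []
scene knob [421.7 280.6  54. ]
scene bush [446.   66.9  40. ]
scene slug [651.   60.7  40. ]
scene bar [550.4  51.   54. ]
scene pin [532.8 -50.8  54. ]
scene peg [ 621.1 -291.    38. ]
t 0.1 tcp [221.5 475.8 404.1] grasp [221.4 475.7 245.1] x [ 0.422  0.907 -0.001] z [-0.001 -0.001 -1.   ] yaw 65.0 F [0.1 0.  0.5] w 91.7 q [ 0.99  0.34  1.52 -0.    1.28 -0.15]
```

Run:
```python
from h import *
go((421,280,150)); go((421,280,150),np.pi/2)
```

```text
t 0.1 tcp [221.5 475.8 404.1] grasp [221.4 475.7 245.1] x [ 0.422  0.907 -0.001] z [-0.001 -0.001 -1.   ] yaw 65.0 F [0.1 0.  0.5] w 91.7 q [ 0.99  0.34  1.52 -0.    1.28 -0.15]
shift cm (tool now) [-9.32 26.35  9.52] turn [-0.     0.001 -0.   ]
t 0.1 tcp [221.5 475.8 404.1] grasp [221.4 475.7 245.1] x [ 0.422  0.907 -0.001] z [-0.001 -0.001 -1.   ] yaw 65.0 F [0.1 0.  0.5] w 91.7 q [ 0.99  0.34  1.52 -0.    1.28 -0.15]
shift cm (tool now) [-9.32 26.35  9.52] turn [-0.     0.001 -0.436]
```

Emit:
carry_out --rows '[[1,[-1.6,4.4,1.6],[0,0,0]],[1,[-1.6,4.4,1.6],[0,0,0]],[1,[-1.6,4.4,1.6],[0,0,0]],[1,[-1.6,4.4,1.6],[0,0,0]],[1,[-1.6,4.4,1.6],[0,0,0]],[1,[-1.4,4.4,1.5],[0,0,0]],[1,[0,0,0],[0,0,-0.15]],[1,[0,0,0],[0,0,-0.15]],[1,[0,0,0],[0,0,-0.14]]]' --force 15

```text
time: 1.23
tool_pos: [427.0, 272.5, 302.9]
tcp_rot: [0.701, 0.713, -0.003, -0.001]
wrist_force: [-0.4, -0.2, -0.6]
width: 92.1
```

Run:
```python
from h import *
go((421,280,55),np.pi/2)
```

```text
t 1.23 tcp [427.  272.5 302.9] grasp [426.1 272.1 143.9] x [-0.018  1.    -0.002] z [-0.006 -0.002 -1.   ] yaw 91.0 F [-0.4 -0.2 -0.6] w 92.1 q [ 0.42  0.42  1.72  0.    1.01 -1.17]
shift cm (tool now) [ 0.78 -0.54  8.89] turn [-0.006  0.002  0.018]
```

Emit:
carry_out --rows '[[1,[0.8,-0.5,3],[-0.006,0.002,0.018]],[1,[0,0,3],[0,0,0]],[1,[0,0,2.9],[0,0,0]],[1,[0,0,0],[0,0,0]]]'

```text
time: 1.72
tool_pos: [421.7, 280.3, 211.3]
tcp_rot: [0.707, 0.707, -0.0, 0.0]
wrist_force: [-0.3, -0.4, 0.5]
width: 92.0
```

Run:
```python
from h import *
go((421,280,55),np.pi/2)
snap("scene","s1.png",(330,180,530,360),4)
```

```text
t 1.73 tcp [421.7 280.3 211.3] grasp [421.6 280.2  52.3] x [-0.001  1.    -0.   ] z [-0. -0. -1.] yaw 90.0 F [-0.3 -0.4  0.5] w 92.0 q [ 0.44  0.55  1.81 -0.    0.78 -1.14]
shift cm (tool now) [-0.03 -0.07 -0.27] turn [-0.     0.     0.001]
```

View pics/s1.png

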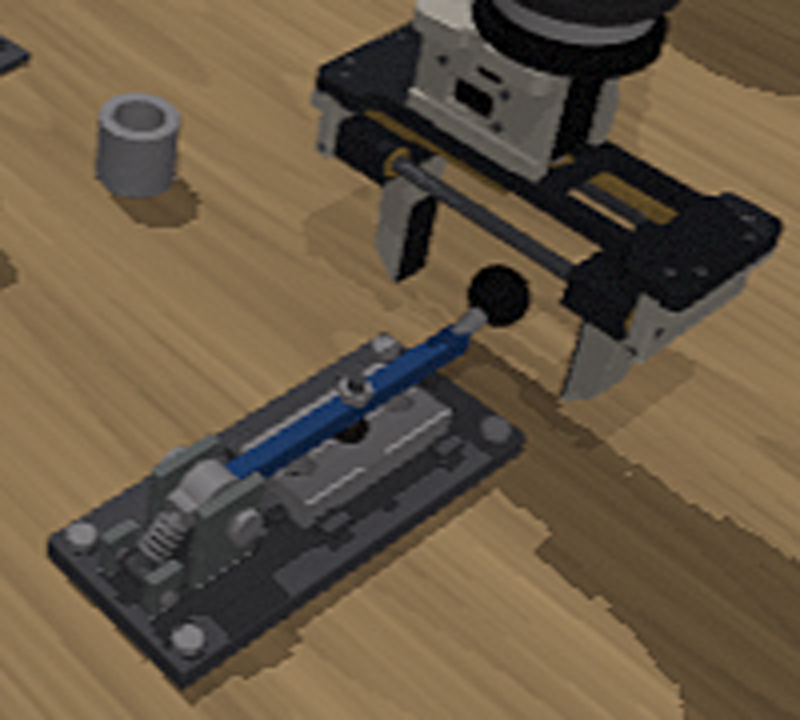

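The ball knob (500,295 in the crop) sits midway between the open fingers. I'll close on it.

Emit:
carry_out --rows '[[0,[0,0,-0.2],[0,0,0]],[0,[0,0,0],[0,0,0]],[0,[0,0,0],[0,0,0]],[0,[0,0,0],[0,0,0]],[0,[0,0,0],[0,0,0]],[0,[0,0,0],[0,0,0]]]' --force 25

```text
time: 2.52
tool_pos: [423.2, 281.0, 218.4]
tcp_rot: [0.707, 0.707, 0.004, 0.002]
wrist_force: [0.3, 0.4, -0.8]
width: 36.4
```

Run:
```python
from h import *
st()
k=lambda q:np.array([600.5-180*np.cos(q)+12*np.sin(q),42+180*np.sin(q)+12*np.cos(q)])
for q in np.arange(0,1.3,.1): print(round(q,1),k(q).round(1),((k(q+.1)-k(q))/10).round(2))
```

```text
t 2.52 tcp [423.2 281.  218.4] grasp [424.5 281.6  59.4] x [-0.001  1.     0.003] z [ 0.008  0.003 -1.   ] yaw 90.0 F [ 0.3  0.4 -0.8] w 36.4 q [ 0.44  0.54  1.8  -0.    0.79 -1.14]
0.0 [420.5  54. ] [0.21 1.79]
0.1 [422.6  71.9] [0.39 1.76]
0.2 [426.5  89.5] [0.56 1.71]
0.3 [432.1 106.7] [0.73 1.65]
0.4 [439.4 123.1] [0.89 1.57]
0.5 [448.3 138.8] [1.04 1.47]
0.6 [458.7 153.5] [1.18 1.36]
0.7 [470.6 167.1] [1.31 1.23]
0.8 [483.7 179.5] [1.43 1.1 ]
0.9 [498.  190.5] [1.53 0.95]
1.0 [513.3 199.9] [1.62 0.79]
1.1 [529.5 207.9] [1.69 0.63]
1.2 [546.5 214.1] [1.75 0.45]
```

Emit:
carry_out --rows '[[0,[-0.1,-0.3,0.5],[-0.003,-0.008,0]],[0,[0,0,0],[0,0,0]],[0,[0,0,0],[0,0,0]]]' --force 25

```text
time: 2.9
tool_pos: [420.6, 281.0, 214.3]
tcp_rot: [0.707, 0.707, 0.005, 0.006]
wrist_force: [-0.2, -0.3, 1.7]
width: 26.5
```

Run:
```python
from h import *
go((421,280,55),np.pi/2)
```

```text
t 2.9 tcp [420.6 281.  214.3] grasp [423.1 280.6  55.3] x [-0.     1.    -0.002] z [ 0.016 -0.002 -1.   ] yaw 90.0 F [-0.2 -0.3  1.7] w 26.5 q [ 0.44  0.55  1.81 -0.01  0.77 -1.12]
shift cm (tool now) [-0.1   0.04  0.03] turn [0.016 0.002 0.   ]
```

Emit:
carry_out --rows '[[0,[0,0.2,-0.9],[0.01,0,0]],[0,[0,0.2,-0.9],[0,0,0]],[0,[0,0.2,-1],[0,0,0]],[0,[0,0.3,-1],[0,0,0]]]' --force 25

```text
time: 3.4
tool_pos: [429.4, 281.1, 252.9]
tcp_rot: [0.707, 0.707, -0.0, 0.002]
wrist_force: [0.7, 1.0, -4.1]
width: 26.8
```

Run:
```python
from h import *
st()
snap("scene","s2.png",(330,150,530,330),3)
```

```text
t 3.4 tcp [429.4 281.1 252.9] grasp [429.7 280.5  93.9] x [ 0.     1.    -0.003] z [ 0.002 -0.003 -1.   ] yaw 90.0 F [ 0.7  1.  -4.1] w 26.8 q [ 0.43  0.5   1.75 -0.    0.89 -1.14]
```

View pics/s2.png

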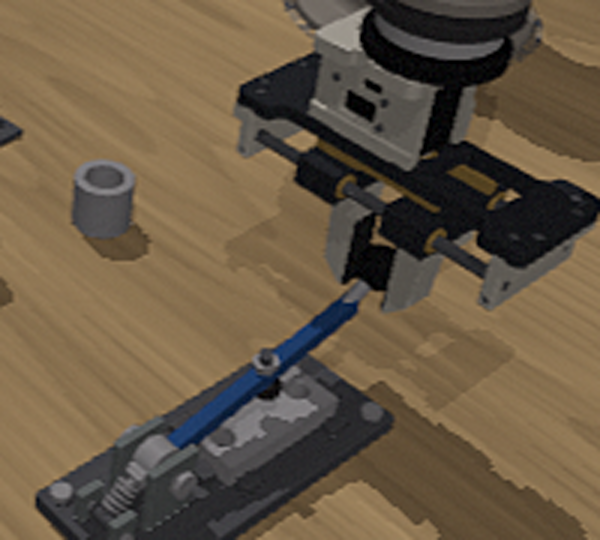

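The knob is held between the pads (370,265 in the crop) and the arm is following. I'll continue along the arc.

Emit:
carry_out --rows '[[0,[0,0.5,-1.6],[0,0,0]],[0,[0,0.7,-1.6],[0,0,0]],[0,[0,0.9,-1.5],[0,0,0]],[0,[0,1.0,-1.4],[0,0,0]]]'

```text
time: 3.95
tool_pos: [461.4, 281.0, 317.1]
tcp_rot: [0.707, 0.707, 0.0, 0.003]
wrist_force: [4.6, 0.9, -5.8]
width: 26.5
```

Run:
```python
from h import *
s,r=st(); g=s["tool_pos"]+159*r[:,2]
d=np.array([600.5-g[0],g[2]-42]); print("q",np.arctan2(d[1],d[0])-np.arctan2(12,180),np.hypot(*d))
```

```text
t 3.95 tcp [461.4 281.  317.1] grasp [462.1 280.5 158.1] x [-0.     1.    -0.003] z [ 0.004 -0.003 -1.   ] yaw 90.0 F [ 4.6  0.9 -5.8] w 26.5 q [ 0.41  0.45  1.61 -0.01  1.08 -1.16]
q 0.6313033579913134 180.67374955853916
```

Emit:
carry_out --rows '[[0,[0,1.2,-1.2],[0,0,0]],[0,[0,1.3,-1.1],[0,0,0]],[0,[0,1.4,-0.9],[0,0,0]],[0,[0,1.5,-0.8],[0,0,0]],[0,[0,1.5,-0.7],[0,0,0]],[0,[0,1,-0.3],[0,0,0]]]'

```text
time: 4.7
tool_pos: [540.8, 280.8, 373.2]
tcp_rot: [0.707, 0.707, 0.0, 0.002]
wrist_force: [-0.3, 1.1, 3.1]
width: 26.3
```

Run:
```python
from h import *
s,r=st(); g=s["tool_pos"]+159*r[:,2]
d=np.array([600.5-g[0],g[2]-42]); print("q",np.arctan2(d[1],d[0])-np.arctan2(12,180),np.hypot(*d))
snap("scene","s3.png",(330,100,530,330),2.5)
```

```text
t 4.7 tcp [540.8 280.8 373.2] grasp [541.3 280.4 214.2] x [-0.     1.    -0.003] z [ 0.003 -0.003 -1.   ] yaw 90.0 F [-0.3  1.1  3.1] w 26.3 q [ 0.35  0.52  1.33 -0.    1.29 -1.22]
q 1.1731962077786586 182.06228860321895
```

View pics/s3.png

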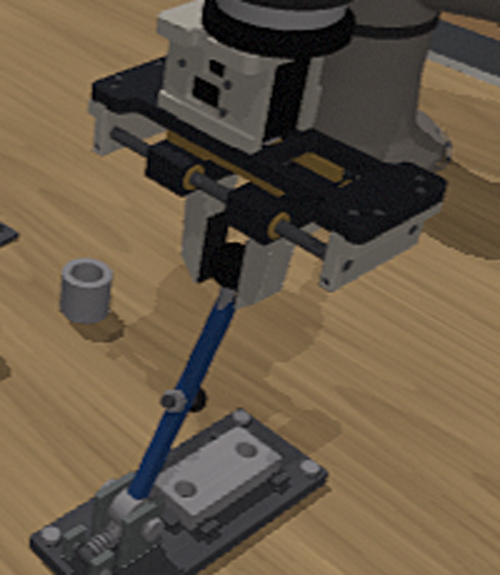

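The arm is past its over-centre point (q≈1.17), the plate is still seated, and the force has reversed. I'll release it.

Emit:
carry_out --rows '[[1,[0,0,0],[0,0,0]],[1,[0,0,0],[0,0,0]],[1,[0,0,0],[0,0,0]],[1,[0,0,0],[0,0,0]],[1,[0,-1,0],[0,0,0]],[1,[0,-2,0],[0,0,0]]]'

```text
time: 5.5
tool_pos: [509.6, 280.2, 371.8]
tcp_rot: [0.707, 0.707, -0.001, 0.002]
wrist_force: [0.3, -0.2, -0.1]
width: 81.4
```

Run:
```python
from h import *
st()
snap("scene","s4.png",(330,100,530,350),2.4)
snap("top","t4.png",(150,120,320,280),4)
go((514.5,279.5,80),np.pi/2)
```

```text
t 5.5 tcp [509.6 280.2 371.8] grasp [509.7 279.5 212.8] x [ 0.     1.    -0.004] z [ 0.001 -0.004 -1.   ] yaw 90.0 F [ 0.3 -0.2 -0.1] w 81.4 q [ 0.37  0.47  1.41 -0.    1.26 -1.2 ]
t 5.6 tcp [508.4 280.5 372.2] grasp [508.3 279.8 213.2] x [-0.001  1.    -0.005] z [-0.    -0.005 -1.   ] yaw 90.1 F [-0.2  1.1 -0. ] w 89.0 q [ 0.37  0.47  1.42 -0.    1.26 -1.2 ]
shift cm (tool now) [-0.04  0.62 13.32] turn [-0.001  0.005  0.001]
```

View pics/s4.png

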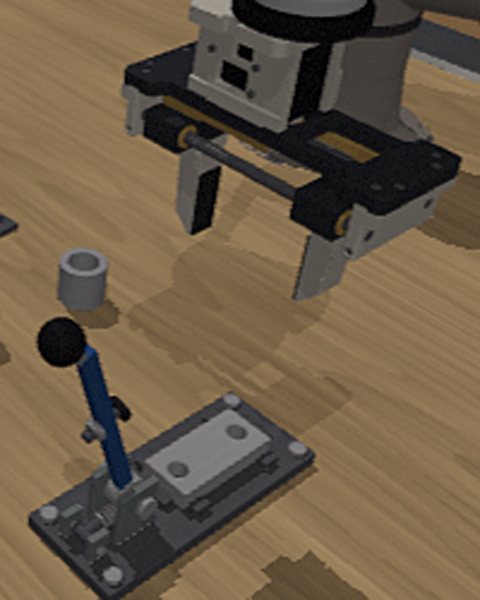

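View pics/t4.png

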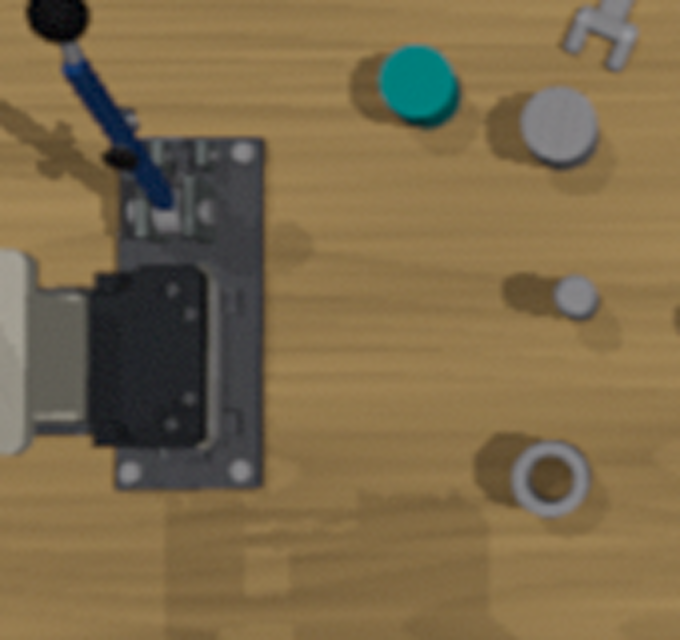

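The arm stands open by itself, with the knob at (62,342), and the plate is seated and clear. I'll descend to it.

Emit:
carry_out --rows '[[1,[0,0.6,4],[0,0.005,0]],[1,[0,0,4.6],[0,0,0]],[1,[0,0,4.6],[0,0,0]],[1,[0,0,0],[0,0,0]]]'

```text
time: 6.1
tool_pos: [515.5, 280.9, 239.3]
tcp_rot: [0.706, 0.708, 0.003, 0.001]
wrist_force: [0.6, 0.5, 0.5]
width: 92.1
```

Run:
```python
from h import *
go((514.5,279.5,34),np.pi/2)
```

```text
t 6.1 tcp [515.5 280.9 239.3] grasp [516.4 281.4  80.3] x [-0.002  1.     0.003] z [ 0.005  0.003 -1.   ] yaw 90.1 F [0.6 0.5 0.5] w 92.1 q [ 0.37  0.62  1.55  0.    0.96 -1.2 ]
shift cm (tool now) [-0.16 -0.13  4.62] turn [ 0.005 -0.003  0.002]
```

Emit:
carry_out --rows '[[1,[-0.1,-0.1,2],[0.005,-0.003,0.002]],[1,[0,0,1.5],[0,0,0]],[1,[0,0,0.9],[0,0,0]],[1,[0,0,0],[0,0,0]]]'

```text
time: 6.6
tool_pos: [516.5, 280.6, 196.9]
tcp_rot: [0.707, 0.707, 0.003, 0.002]
wrist_force: [0.0, 0.0, -0.5]
width: 91.8
```

Run:
```python
from h import *
go((514.5,279.5,33.5),np.pi/2)
snap("scene","s5.png",(330,200,490,350),4)
```

```text
t 6.6 tcp [516.5 280.6 196.9] grasp [517.6 280.9  37.9] x [0.    1.    0.002] z [ 0.007  0.002 -1.   ] yaw 90.0 F [ 0.   0.  -0.5] w 91.8 q [ 0.37  0.68  1.58 -0.    0.87 -1.2 ]
shift cm (tool now) [-0.11 -0.2   0.44] turn [ 0.007 -0.002 -0.   ]
```

View pics/s5.png

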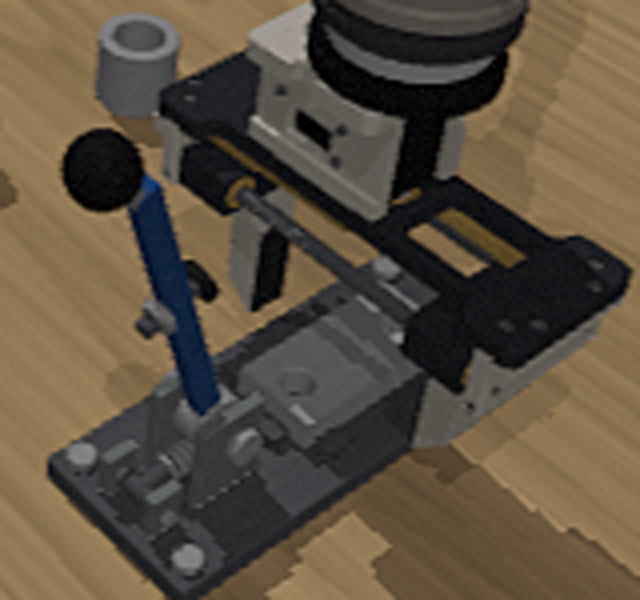

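The fingers straddle the plate's free sides. I'll make a small correction and close.

Emit:
carry_out --rows '[[0.6,[-0.1,-0.2,0.3],[0.007,-0.002,0]],[0.5,[0,0,0],[0,0,0]],[0.5,[0,0,0],[0,0,0]],[0.5,[0,0,0],[0,0,0]]]'

```text
time: 7.15
tool_pos: [515.0, 279.8, 195.7]
tcp_rot: [0.707, 0.707, 0.002, 0.001]
wrist_force: [-0.0, 0.6, 0.5]
width: 56.6
```

Run:
```python
from h import *
go((514.5,279.5,33.5),np.pi/2)
```

```text
t 7.15 tcp [515.  279.8 195.7] grasp [515.5 280.   36.7] x [0.    1.    0.001] z [ 0.003  0.001 -1.   ] yaw 90.0 F [-0.   0.6  0.5] w 56.6 q [ 0.37  0.68  1.59  0.    0.87 -1.2 ]
shift cm (tool now) [-0.04 -0.05  0.32] turn [ 0.003 -0.001 -0.   ]
```

Emit:
carry_out --rows '[[0,[0,0,0.3],[0.003,0,0]],[0,[0,0,0],[0,0,0]],[0,[0,0,0],[0,0,0]],[0,[0,0,0],[0,0,0]]]' --force 45

```text
time: 7.65
tool_pos: [514.9, 279.9, 192.5]
tcp_rot: [0.707, 0.707, 0.0, -0.0]
wrist_force: [0.2, -0.4, 0.2]
width: 39.4
```

Run:
```python
from h import *
go((514.5,279.5,33.5),np.pi/2)
```

```text
t 7.65 tcp [514.9 279.9 192.5] grasp [514.9 280.   33.5] x [0.    1.    0.001] z [-0.     0.001 -1.   ] yaw 90.0 F [ 0.2 -0.4  0.2] w 39.4 q [ 0.37  0.69  1.59  0.    0.87 -1.2 ]
shift cm (tool now) [-0.04 -0.04 -0.  ] turn [-0.    -0.001 -0.   ]
```

Emit:
carry_out --rows '[[0,[0,0,-1],[0,0,0]],[0,[0,0,-1.5],[0,0,0]],[0,[0,0,-2],[0,0,0]],[0,[0,0,-2],[0,0,0]],[0,[0,0,-2.5],[0,0,0]],[0,[0,0,-2.5],[0,0,0]],[0,[0,0,0],[0,0,0]]]'

```text
time: 8.52
tool_pos: [514.4, 279.5, 315.5]
tcp_rot: [0.707, 0.707, 0.001, -0.0]
wrist_force: [0.2, -0.6, -2.8]
width: 39.5
```

Run:
```python
from h import *
go((428.5,-291.5,120))
snap("scene","s6.png",(320,120,520,340),2.7)
```

```text
t 8.53 tcp [514.4 279.5 315.5] grasp [514.5 279.8 156.5] x [0.    1.    0.002] z [ 0.001  0.002 -1.   ] yaw 90.0 F [ 0.2 -0.6 -2.8] w 39.5 q [ 0.37  0.53  1.48  0.    1.13 -1.2 ]
shift cm (tool now) [-57.11  -8.59   3.55] turn [ 0.001 -0.002 -0.   ]
```

View pics/s6.png

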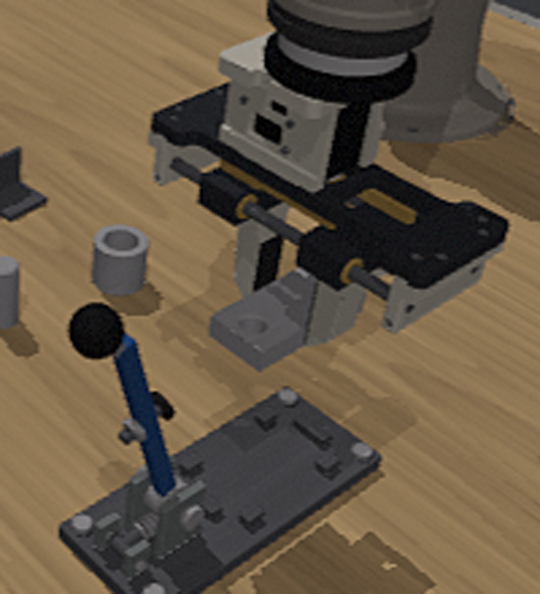

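The plate is held level (260,320) above the empty jig. I'll carry it to the tray.

Emit:
carry_out --rows '[[0,[-3,-0.4,0],[0,0,0]],[0,[-4.8,-0.7,0],[0,0,0]],[0,[-5,-0.8,0],[0,0,0]],[0,[-5,-0.8,0],[0,0,0]],[0,[-5,-0.8,0],[0,0,0]],[0,[-5,-0.8,0],[0,0,0]],[0,[-5,-0.8,0],[0,0,0]],[0,[-5,-0.8,0],[0,0,0]],[0,[-5,-0.8,0],[0,0,0]],[0,[-5,-0.7,0],[0,0,0]],[0,[-5,-0.7,0],[0,0,0]],[0,[-3,-0.4,0],[0,0,0]]]'

```text
time: 10.07
tool_pos: [422.4, -293.2, 301.7]
tcp_rot: [0.705, 0.709, -0.005, -0.009]
wrist_force: [1.0, 0.1, -2.9]
width: 39.7
```

Run:
```python
from h import *
go((428.5,-291.5,120),-0.015)
```

```text
t 10.07 tcp [ 422.4 -293.2  301.7] grasp [ 419.2 -292.2  142.7] x [-0.004  1.     0.006] z [-0.02   0.006 -1.   ] yaw 90.3 F [ 1.   0.1 -2.9] w 39.7 q [-0.75  0.44  1.69 -0.01  1.03 -2.32]
shift cm (tool now) [0.15 0.65 2.26] turn [-0.012 -0.02  -1.551]
```

Emit:
carry_out --rows '[[0,[0,0,0],[0,0,0.177]],[0,[0,0,0],[0,0,0.177]],[0,[0,0,0],[0,0,0.177]],[0,[0,0,0],[0,0,0.177]],[0,[0,0,0],[0,0,0.177]],[0,[0,0,0],[0,0,0.177]],[0,[0,0,0],[0,0,0.177]],[0,[0,0,0],[0,0,0.177]],[0,[0,0,0],[0,0,0.1]]]'

```text
time: 11.2
tool_pos: [418.2, -293.8, 290.3]
tcp_rot: [1.0, 0.002, -0.018, -0.01]
wrist_force: [-0.8, -0.1, -3.5]
width: 39.3
```

Run:
```python
from h import *
go((428.5,-291.5,80),-0.015)
```

```text
t 11.2 tcp [ 418.2 -293.8  290.3] grasp [ 412.4 -290.5  131.4] x [ 0.999  0.004 -0.036] z [-0.036  0.02  -0.999] yaw 0.2 F [-0.8 -0.1 -3.5] w 39.3 q [-0.76  0.45  1.71 -0.01  1.03 -0.76]
shift cm (tool now) [ 1.22 -0.12  5.09] turn [-0.02   0.036  0.019]
```

Emit:
carry_out --rows '[[0,[1.2,-0.1,1],[-0.02,0.036,0.019]],[0,[0,0,1.8],[0,0,0]],[0,[0,0,1.8],[0,0,0]]]'

```text
time: 11.58
tool_pos: [429.3, -291.8, 240.6]
tcp_rot: [1.0, -0.009, -0.001, -0.001]
wrist_force: [-0.1, -0.2, -2.6]
width: 39.5
```

Run:
```python
from h import *
go((428.5,-291.5,50),-0.015)
snap("top","t7.png",(380,120,480,290),4)
snap("scene","s7.png",(170,90,370,240),4)
```

```text
t 11.57 tcp [ 429.3 -291.8  240.6] grasp [ 429.1 -291.5   81.6] x [ 1.    -0.018 -0.001] z [-0.001  0.002 -1.   ] yaw -1.0 F [-0.1 -0.2 -2.6] w 39.5 q [-0.74  0.52  1.75  0.    0.87 -0.73]
shift cm (tool now) [-0.08 -0.02  3.16] turn [-0.002  0.001 -0.003]
```

View pics/s7.png

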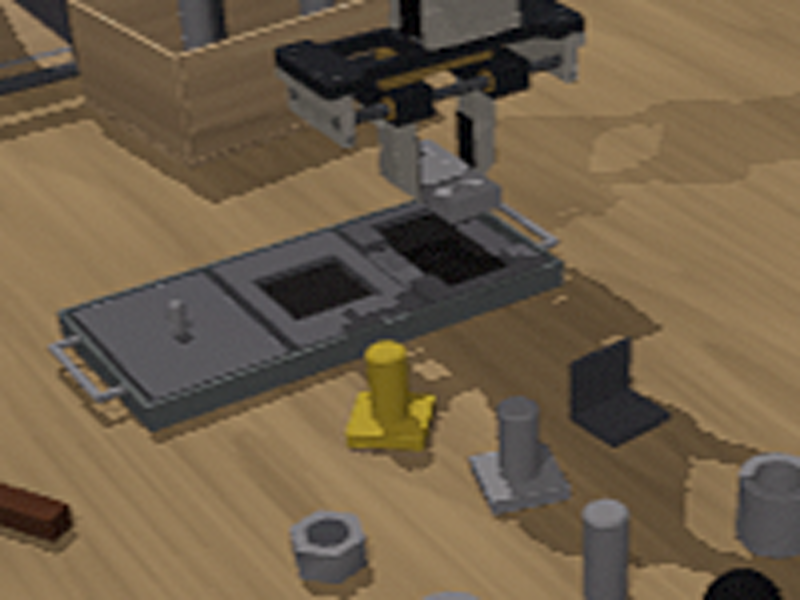

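View pics/t7.png

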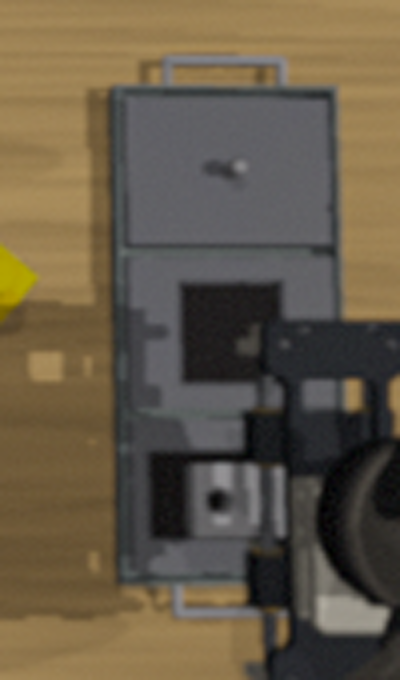

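The plate is above the rectangular recess, aligned with its long axis. I'll lower it.

Emit:
carry_out --rows '[[0,[-0.1,0,1.6],[-0.002,0.001,-0.003]],[0,[0,0,1.4],[0,0,0]],[0,[0,0,0.6],[0,0,0]],[0,[0,0,0],[0,0,0]]]'

```text
time: 12.18
tool_pos: [427.7, -291.3, 202.5]
tcp_rot: [1.0, -0.007, -0.002, -0.001]
wrist_force: [-0.1, 0.1, -2.7]
width: 39.5
```

Run:
```python
from h import *
go((428.5,-291.5,34),-0.015)
```

```text
t 12.18 tcp [ 427.7 -291.3  202.5] grasp [ 427.1 -290.9   43.5] x [ 1.    -0.015 -0.004] z [-0.004  0.003 -1.   ] yaw -0.8 F [-0.1  0.1 -2.7] w 39.5 q [-0.75  0.58  1.78 -0.    0.78 -0.73]
shift cm (tool now) [0.08 0.02 0.95] turn [-0.003  0.004  0.   ]
```

Emit:
carry_out --rows '[[0,[0.1,0,0.6],[-0.003,0.004,0]],[0,[0,0,0.3],[0,0,0]],[0,[0,0,0],[0,0,0]]]'

```text
time: 12.55
tool_pos: [429.1, -291.6, 193.9]
tcp_rot: [1.0, -0.007, 0.001, 0.001]
wrist_force: [-0.4, 0.3, -3.4]
width: 39.5
```

Run:
```python
from h import *
go((428.5,-291.5,34),-0.015)
```

```text
t 12.55 tcp [ 429.1 -291.6  193.9] grasp [ 429.4 -291.9   34.9] x [ 1.    -0.015  0.002] z [ 0.002 -0.002 -1.   ] yaw -0.8 F [-0.4  0.3 -3.4] w 39.5 q [-0.74  0.6   1.78  0.    0.76 -0.73]
shift cm (tool now) [-0.06 -0.01  0.09] turn [ 0.002 -0.002  0.   ]
```

Emit:
carry_out --rows '[[0,[0,0,0.15],[0,0,0]],[0,[0,0,0.1],[0,0,0]]]'

```text
time: 12.8
tool_pos: [429.2, -291.7, 192.4]
tcp_rot: [1.0, -0.007, 0.001, 0.001]
wrist_force: [-4.1, 3.0, 12.3]
width: 39.6
```

Run:
```python
from h import *
go((428.5,-291.5,33.5),-0.015)
```

```text
t 12.8 tcp [ 429.2 -291.7  192.4] grasp [ 429.6 -292.    33.4] x [ 1.    -0.014  0.002] z [ 0.002 -0.002 -1.   ] yaw -0.8 F [-4.1  3.  12.3] w 39.6 q [-0.74  0.6   1.78 -0.    0.75 -0.73]
shift cm (tool now) [-0.07 -0.02 -0.01] turn [ 0.002 -0.002  0.001]
```

Contact is made: 12 N upward at the expected height. I'll open slightly and rise.

Emit:
carry_out --rows '[[0.52,[0,0,0],[0,0,0]],[0.52,[0,0,0],[0,0,0]],[0.52,[0,0,-0.5],[0,0,0]],[0.52,[0,0,-2],[0,0,0]],[0.7,[0,0,-4],[0,0,0]],[1,[0,0,-5],[0,0,0]],[1,[0,0,-2],[0,0,0]]]'

```text
time: 13.68
tool_pos: [428.9, -291.5, 331.8]
tcp_rot: [1.0, -0.007, 0.001, 0.001]
wrist_force: [-0.3, -0.6, -1.4]
width: 73.3
```

Run:
```python
from h import *
go((445.5,66.5,130)); 
snap("scene","s8.png",(170,90,370,240),4)
```

```text
t 13.68 tcp [ 428.9 -291.5  331.8] grasp [ 429.2 -291.8  172.8] x [ 1.    -0.015  0.002] z [ 0.002 -0.002 -1.   ] yaw -0.8 F [-0.3 -0.6 -1.4] w 73.3 q [-0.74  0.4   1.65  0.    1.09 -0.73]
shift cm (tool now) [  1.12 -35.83   4.21] turn [ 0.002 -0.002 -0.   ]
```

View pics/s8.png

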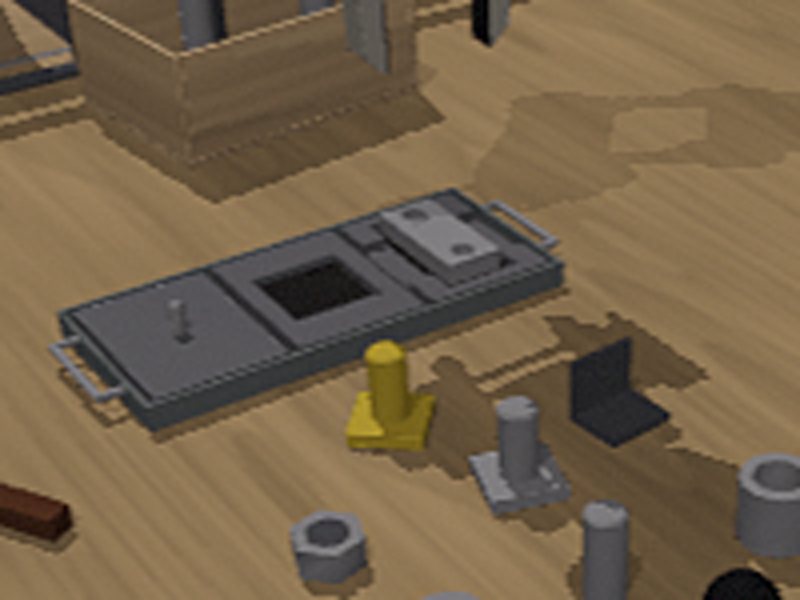

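The plate lies in the recess (440,240). Next is the bush.

Emit:
carry_out --rows '[[1,[0.1,-3.5,0],[0,0,0]],[1,[0.1,-5,0],[0,0,0]],[1,[0.2,-5,0],[0,0,0]],[1,[0.2,-5,0],[0,0,0]],[1,[0.2,-5,0],[0,0,0]],[1,[0.2,-5,0],[0,0,0]],[1,[0.1,-4.2,0],[0,0,0]],[1,[0,-3,0],[0,0,0]],[1,[0,0,0],[0,0,0]]]'

```text
time: 14.85
tool_pos: [445.1, 75.2, 329.1]
tcp_rot: [1.0, -0.009, 0.002, 0.003]
wrist_force: [0.1, 0.4, 0.8]
width: 92.0
```

Run:
```python
from h import *
go((445.5,66.5,80),0)
```

```text
t 14.85 tcp [445.1  75.2 329.1] grasp [445.9  74.4 170.1] x [ 1.    -0.017  0.005] z [ 0.005 -0.005 -1.   ] yaw -1.0 F [0.1 0.4 0.8] w 92.0 q [-0.    0.29  1.83 -0.01  1.01  0.02]
shift cm (tool now) [0.01 0.82 9.02] turn [ 0.005 -0.005 -0.017]
```

Emit:
carry_out --rows '[[1,[0,0.8,3],[0.005,-0.005,-0.017]],[1,[0,0,4],[0,0,0]],[1,[0,0,3],[0,0,0]],[1,[0,0,0],[0,0,0]]]'

```text
time: 15.35
tool_pos: [445.5, 64.0, 226.5]
tcp_rot: [1.0, 0.0, 0.001, 0.001]
wrist_force: [-0.3, 0.8, -0.2]
width: 91.9
```

Run:
```python
from h import *
go((445.5,66.5,26),0)
snap("top","t9.png",(230,180,350,270),5)
```

```text
t 15.35 tcp [445.5  64.  226.5] grasp [445.7  63.8  67.5] x [1.    0.    0.002] z [ 0.002 -0.001 -1.   ] yaw 0.0 F [-0.3  0.8 -0.2] w 91.9 q [-0.03  0.45  1.95 -0.    0.74 -0.03]
shift cm (tool now) [-0.   -0.26  4.15] turn [ 0.001 -0.002  0.   ]
```

View pics/t9.png

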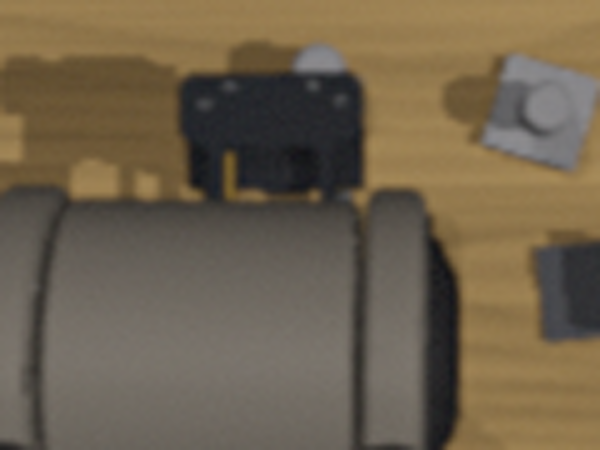

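Emit:
carry_out --rows '[[1,[0,-0.3,2],[0.001,-0.002,0]],[1,[0,0,1.7],[0,0,0]],[1,[0,0,0],[0,0,0]]]'

```text
time: 15.78
tool_pos: [448.2, 65.7, 193.9]
tcp_rot: [1.0, -0.001, 0.005, 0.0]
wrist_force: [0.4, -0.6, 0.0]
width: 91.7
```

Run:
```python
from h import *
go((445.5,66.5,27),0)
snap("scene","s9.png",(300,150,420,260),5)
```

```text
t 15.78 tcp [448.2  65.7 193.9] grasp [449.8  65.6  34.9] x [ 1.    -0.001  0.01 ] z [ 0.01  -0.001 -1.   ] yaw -0.1 F [ 0.4 -0.6  0. ] w 91.7 q [-0.02  0.52  1.97 -0.    0.65 -0.02]
shift cm (tool now) [-0.28 -0.08  0.78] turn [ 0.001 -0.01  -0.001]
```

View pics/s9.png

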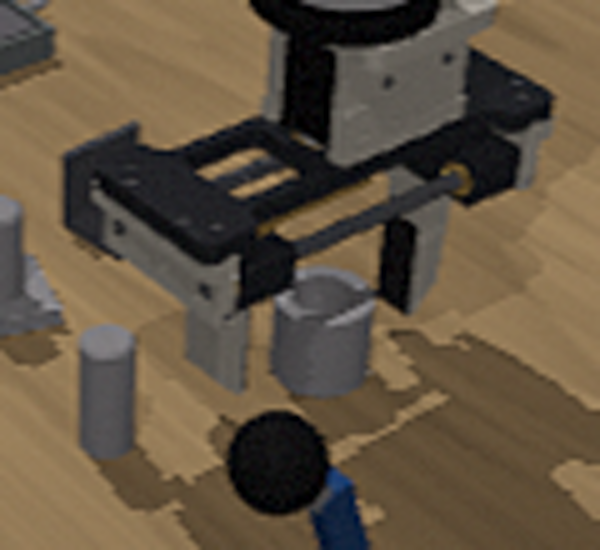

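The bush stands between the fingers. I'll close in and keep the correction small.

Emit:
carry_out --rows '[[0.6,[-0.3,-0.1,0.7],[0.001,-0.01,0]],[0.6,[0,0,0],[0,0,0]],[0.6,[0,0,0],[0,0,0]]]'

```text
time: 16.2
tool_pos: [446.2, 66.6, 189.3]
tcp_rot: [1.0, -0.001, 0.002, -0.0]
wrist_force: [-0.4, -0.3, 0.2]
width: 66.6
```

Run:
```python
from h import *
go((445.5,66.5,27),0)
```

```text
t 16.2 tcp [446.2  66.6 189.3] grasp [446.9  66.6  30.3] x [ 1.    -0.001  0.004] z [ 0.004  0.    -1.   ] yaw -0.1 F [-0.4 -0.3  0.2] w 66.6 q [-0.02  0.52  1.97  0.    0.64 -0.02]
shift cm (tool now) [-0.07  0.01  0.33] turn [-0.    -0.004 -0.001]
```

Emit:
carry_out --rows '[[0,[-0.1,0,0.3],[0,-0.004,0]],[0,[0,0,0],[0,0,0]],[0,[0,0,0],[0,0,0]],[0,[0,0,0],[0,0,0]],[0,[0,0,0],[0,0,0]]]' --force 40

```text
time: 16.82
tool_pos: [445.3, 66.6, 186.4]
tcp_rot: [1.0, -0.001, 0.0, -0.0]
wrist_force: [0.5, 0.4, -0.1]
width: 43.3
```

Run:
```python
from h import *
go((445.5,66.5,27),0)
```

```text
t 16.82 tcp [445.3  66.6 186.4] grasp [445.4  66.6  27.4] x [ 1.    -0.001  0.001] z [ 0.001  0.    -1.   ] yaw -0.1 F [ 0.5  0.4 -0.1] w 43.3 q [-0.02  0.53  1.98  0.    0.63 -0.02]
shift cm (tool now) [0.02 0.01 0.04] turn [-0.    -0.001 -0.001]
```

Emit:
carry_out --rows '[[0,[0,0,-1],[0,0,0]],[0,[0,0,-2],[0,0,0]],[0,[0,0,-3],[0,0,0]],[0,[0,0,-3],[0,0,0]],[0,[0,0,-3],[0,0,0]]]'

```text
time: 17.45
tool_pos: [443.7, 66.6, 308.8]
tcp_rot: [1.0, -0.001, -0.004, -0.0]
wrist_force: [0.4, -0.7, -3.7]
width: 43.2
```

Run:
```python
from h import *
go((621.2,-291.6,120))
```

```text
t 17.45 tcp [443.7  66.6 308.8] grasp [442.4  66.7 149.8] x [ 1.    -0.001 -0.008] z [-0.008  0.    -1.   ] yaw -0.1 F [ 0.4 -0.7 -3.7] w 43.2 q [-0.02  0.32  1.86  0.    0.97 -0.02]
shift cm (tool now) [17.81 35.8   2.82] turn [-0.     0.008 -0.   ]
```

Emit:
carry_out --rows '[[0,[1.5,3,0],[0,0.008,0]],[0,[2.2,4.4,0],[0,0,0]],[0,[2.2,4.4,0],[0,0,0]],[0,[2.2,4.4,0],[0,0,0]],[0,[2.2,4.4,0],[0,0,0]],[0,[2.2,4.4,0],[0,0,0]],[0,[2.2,4.4,0],[0,0,0]],[0,[1.7,3.4,0],[0,0,0]],[0,[1,2,0],[0,0,0]],[0,[0,0,0],[0,0,0]]]'

```text
time: 18.7
tool_pos: [619.8, -291.1, 312.9]
tcp_rot: [1.0, 0.0, -0.0, -0.002]
wrist_force: [0.4, -0.1, -2.9]
width: 42.9
```

Run:
```python
from h import *
go((621.2,-291.6,110),0)
```

```text
t 18.7 tcp [ 619.8 -291.1  312.9] grasp [ 619.7 -290.5  153.9] x [ 1.     0.001 -0.001] z [-0.001  0.004 -1.   ] yaw 0.0 F [ 0.4 -0.1 -2.9] w 42.9 q [-0.55  0.71  1.15  0.    1.28 -0.55]
shift cm (tool now) [0.14 0.07 4.39] turn [-0.004  0.001  0.001]
```

Emit:
carry_out --rows '[[0,[0.1,0.1,3],[-0.004,0.001,0]],[0,[0,0,3],[0,0,0]],[0,[0,0,1.6],[0,0,0]],[0,[0,0,0],[0,0,0]]]'

```text
time: 19.2
tool_pos: [619.7, -288.6, 236.0]
tcp_rot: [1.0, 0.001, -0.001, -0.001]
wrist_force: [-0.1, 0.3, -3.2]
width: 43.1
```

Run:
```python
from h import *
go((621.2,-291.6,46.4),0)
snap("top","t10.png",(380,110,500,240),4.5)
snap("scene","s10.png",(170,90,320,210),5)
```

```text
t 19.2 tcp [ 619.7 -288.6  236. ] grasp [ 619.4 -288.2   77. ] x [ 1.     0.002 -0.002] z [-0.002  0.002 -1.   ] yaw 0.1 F [-0.1  0.3 -3.2] w 43.1 q [-0.55  0.78  1.23  0.    1.13 -0.55]
shift cm (tool now) [0.15 0.31 3.06] turn [-0.002  0.002  0.002]
```

View pics/s10.png

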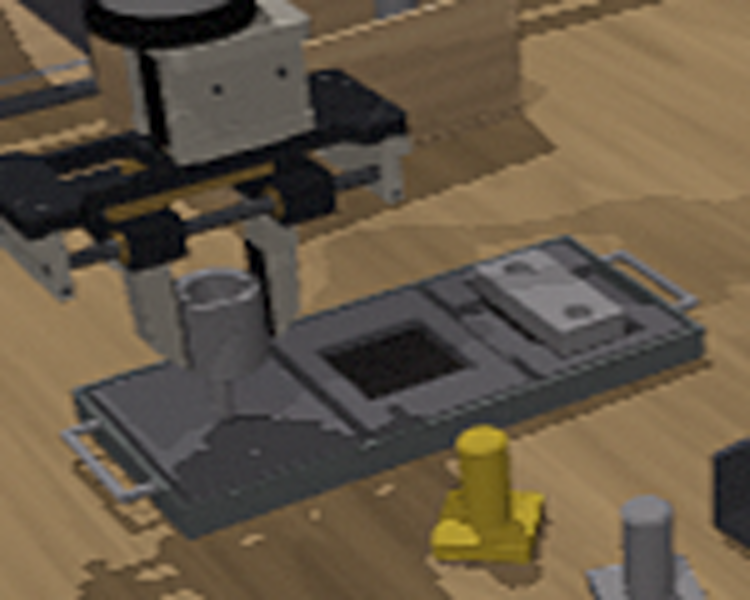

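View pics/t10.png

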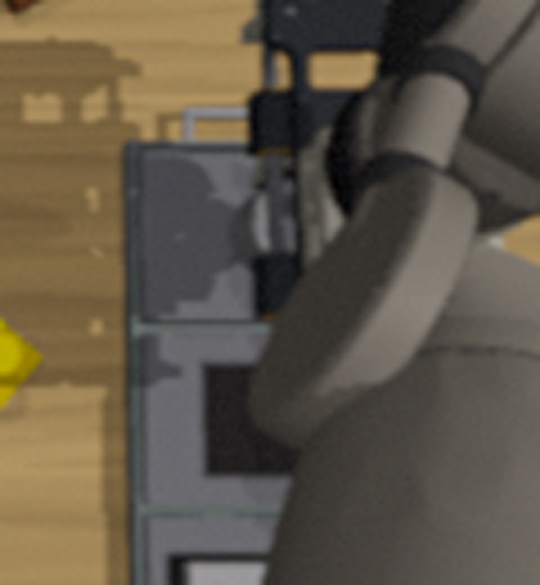

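The bush is above the peg, which is visible below it at (228,400). I'll correct xy and lower.

Emit:
carry_out --rows '[[0,[0.1,0.3,0],[-0.002,0.002,0.002]],[0,[0,0,0.8],[0,0,0]],[0,[0,0,1],[0,0,0]],[0,[0,0,0],[0,0,0]]]'

```text
time: 19.8
tool_pos: [621.9, -292.6, 221.6]
tcp_rot: [1.0, 0.0, 0.004, 0.002]
wrist_force: [-0.0, 0.9, -2.9]
width: 43.2
```

Run:
```python
from h import *
go((621.2,-291.6,46),0)
```

```text
t 19.8 tcp [ 621.9 -292.6  221.6] grasp [ 623.1 -293.3   62.6] x [1.    0.    0.007] z [ 0.007 -0.004 -1.   ] yaw 0.0 F [-0.   0.9 -2.9] w 43.2 q [-0.55  0.8   1.24  0.    1.09 -0.55]
shift cm (tool now) [-0.09 -0.11  1.66] turn [ 0.004 -0.007  0.   ]
```

Emit:
carry_out --rows '[[0,[-0.1,-0.1,0.6],[0.004,-0.007,0]],[0,[0,0,0.7],[0,0,0]],[0,[0,0,0.2],[0,0,0]]]'

```text
time: 20.18
tool_pos: [620.9, -291.6, 205.4]
tcp_rot: [1.0, 0.0, -0.0, -0.0]
wrist_force: [0.1, 0.4, -3.3]
width: 43.6
```

Run:
```python
from h import *
go((621.2,-291.6,45.4),0)
```

```text
t 20.18 tcp [ 620.9 -291.6  205.4] grasp [ 620.8 -291.5   46.4] x [ 1.     0.    -0.001] z [-0.001  0.    -1.   ] yaw 0.0 F [ 0.1  0.4 -3.3] w 43.6 q [-0.55  0.82  1.25 -0.    1.07 -0.55]
shift cm (tool now) [0.03 0.   0.1 ] turn [-0.     0.001  0.   ]
```

Emit:
carry_out --rows '[[0,[0,0,0.1],[0,0,0]],[0,[0,0,0.1],[0,0,0]]]'

```text
time: 20.42
tool_pos: [620.9, -291.6, 204.4]
tcp_rot: [1.0, 0.0, -0.0, -0.0]
wrist_force: [-4.8, 2.9, 7.6]
width: 43.2
```

Run:
```python
from h import *
go((621.2,-291.6,45.4),0)
```

```text
t 20.43 tcp [ 620.9 -291.6  204.4] grasp [ 620.8 -291.5   45.4] x [ 1.     0.    -0.001] z [-0.001  0.    -1.   ] yaw 0.0 F [-4.8  2.9  7.6] w 43.2 q [-0.55  0.82  1.25 -0.    1.07 -0.55]
shift cm (tool now) [0.03 0.   0.  ] turn [-0.     0.001  0.   ]
```

It is seated. I'll release and rise.

Emit:
carry_out --rows '[[0.75,[0,0,0],[0,0,0]],[0.75,[0,0,0],[0,0,0]],[0.75,[0,0,-0.3],[0,0,0]],[0.75,[0,0,-1.5],[0,0,0]],[1,[0,0,-4],[0,0,0]],[1,[0,0,-5],[0,0,0]],[1,[0,0,-1],[0,0,0]]]'

```text
time: 21.3
tool_pos: [621.3, -291.8, 329.8]
tcp_rot: [1.0, 0.0, 0.002, 0.001]
wrist_force: [0.2, -1.1, 0.6]
width: 90.7
```

Run:
```python
from h import *
go((531,-53,130),0.31)
snap("scene","s11.png",(170,90,370,240),4)
```

```text
t 21.3 tcp [ 621.3 -291.8  329.8] grasp [ 621.9 -292.2  170.8] x [1.    0.    0.004] z [ 0.004 -0.002 -1.   ] yaw 0.0 F [ 0.2 -1.1  0.6] w 90.7 q [-0.55  0.7   1.13 -0.    1.31 -0.55]
shift cm (tool now) [ -9.04 -23.89   3.99] turn [ 0.003 -0.003 -0.31 ]
```

View pics/s11.png

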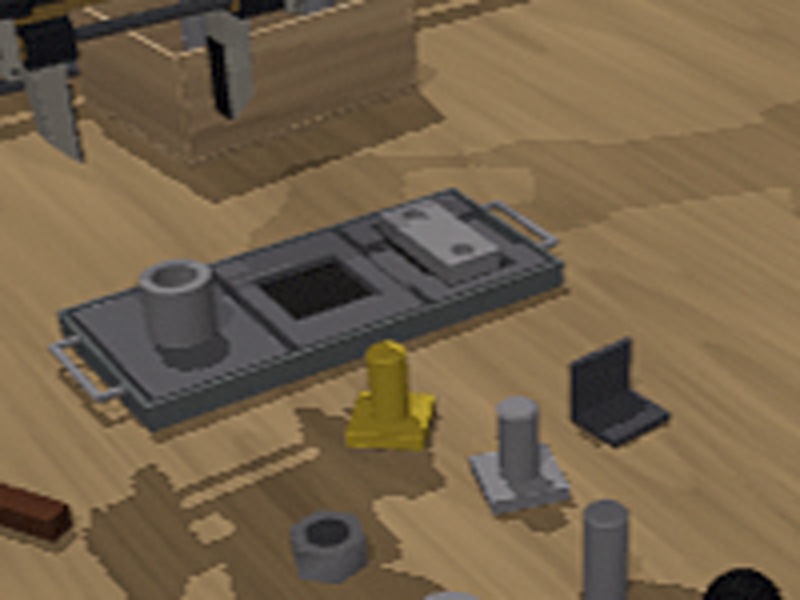

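The bush stands over the peg (180,305), and the yellow pin is untouched. Now the footed pin.

Emit:
carry_out --rows '[[1,[-1.2,-3,0],[0,0,0]],[1,[-1.8,-4.7,0],[0,0,0]],[1,[-1.8,-4.7,0],[0,0,0]],[1,[-1.8,-4.7,0],[0,0,0]],[1,[-1.4,-3.7,0],[0,0,0]],[1,[-0.9,-2.4,0],[0,0,0]],[1,[0,0,1],[0,0,0.16]],[1,[0,0,1],[0,0,0.155]],[1,[0,0,0],[0,0,0]]]'

```text
time: 22.48
tool_pos: [525.7, -51.6, 301.9]
tcp_rot: [0.987, -0.161, -0.004, -0.0]
wrist_force: [-0.6, 0.0, 0.1]
width: 91.7
```

Run:
```python
from h import *
go((531,-53,100),-0.315)
```

```text
t 22.48 tcp [525.7 -51.6 301.9] grasp [524.3 -51.2 142.9] x [ 0.948 -0.317 -0.009] z [-0.009  0.002 -1.   ] yaw -18.5 F [-0.6  0.   0.1] w 91.7 q [-0.24  0.46  1.66 -0.    1.04  0.08]
shift cm (tool now) [ 0.59 -0.04  4.29] turn [ 0.001  0.009 -0.008]
```

Emit:
carry_out --rows '[[1,[0.6,0,2],[0.001,0.009,-0.008]],[1,[0,0,2.3],[0,0,0]],[1,[0,0,0],[0,0,0]]]'

```text
time: 22.85
tool_pos: [531.4, -53.8, 258.1]
tcp_rot: [0.988, -0.152, 0.0, -0.0]
wrist_force: [-0.1, 0.6, -1.3]
width: 91.9
```

Run:
```python
from h import *
go((531,-53,36.5),-0.315)
snap("scene","s12.png",(240,130,390,240),5)
```

```text
t 22.85 tcp [531.4 -53.8 258.1] grasp [531.4 -53.7  99.1] x [ 0.954 -0.3   -0.   ] z [ 0.  0. -1.] yaw -17.4 F [-0.1  0.6 -1.3] w 91.9 q [-0.24  0.52  1.69  0.    0.93  0.06]
shift cm (tool now) [-0.06 -0.06  6.26] turn [-0.     0.     0.011]
```

View pics/s12.png

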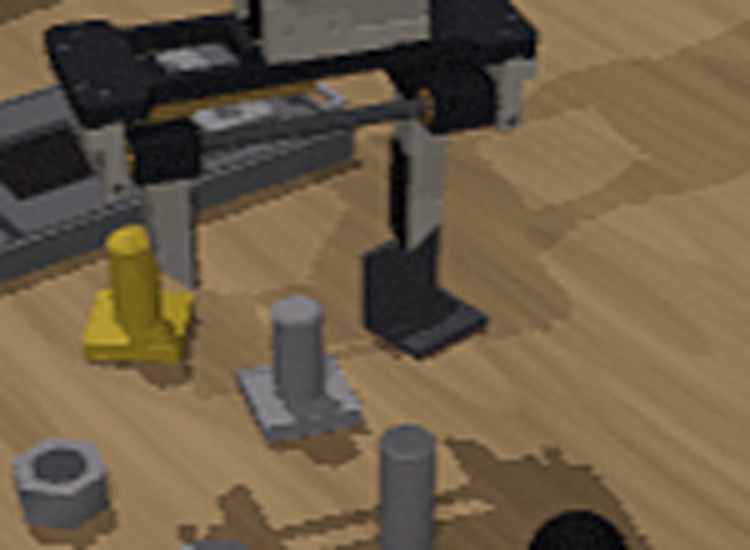

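Emit:
carry_out --rows '[[0.65,[-0.1,-0.1,1],[0,0,0.011]],[0.65,[0,0,0],[0,0,0]],[0.65,[0,0,0],[0,0,0]],[0.65,[0,0,1],[0,0,0]]]'

```text
time: 23.4
tool_pos: [532.1, -52.8, 241.2]
tcp_rot: [0.988, -0.157, 0.004, 0.0]
wrist_force: [0.5, -0.4, 0.1]
width: 60.8
```

Run:
```python
from h import *
go((531,-53,36.5),-0.315)
B=lambda u,v:((u+.5)/4-.5+320,(v+.5)/4-.5+130)
for p in[(68,395),(140,390),(148,468),(75,473)]: print(pt("top",B(*p),0).round(),pt("top",B(*p),40).round())
```

```text
t 23.4 tcp [532.1 -52.8 241.2] grasp [533.3 -53.1  82.2] x [ 0.951 -0.309  0.008] z [ 0.008 -0.002 -1.   ] yaw -18.0 F [ 0.5 -0.4  0.1] w 60.8 q [-0.24  0.54  1.71  0.    0.88  0.07]
shift cm (tool now) [-0.14  0.05  4.57] turn [-0.001 -0.008  0.   ]
[467. -50.   0.] [468. -48.  40.]
[470. -94.   0.] [470. -90.  40.]
[423. -98.   0.] [425. -93.  40.]
[421. -54.   0.] [423. -51.  40.]
```

Emit:
carry_out --rows '[[0.65,[-0.1,0,1.5],[0,-0.008,0]],[0.65,[0,0,1.6],[0,0,0]],[0.65,[0,0,1],[0,0,0]],[0.65,[0,0,0],[0,0,0]]]'

```text
time: 23.9
tool_pos: [530.4, -52.3, 195.7]
tcp_rot: [0.988, -0.157, -0.002, -0.001]
wrist_force: [0.3, 0.3, -0.7]
width: 59.4
```

Run:
```python
from h import *
go((531,-53,36.5),-0.315)
```

```text
t 23.9 tcp [530.4 -52.3 195.7] grasp [529.7 -52.   36.7] x [ 0.951 -0.309 -0.005] z [-0.004  0.002 -1.   ] yaw -18.0 F [ 0.3  0.3 -0.7] w 59.4 q [-0.24  0.61  1.74  0.    0.79  0.07]
shift cm (tool now) [0.08 0.04 0.02] turn [-0.001  0.005  0.   ]
```

Emit:
carry_out --rows '[[0,[0.1,0,0],[0,0.005,0]],[0,[0,0,0],[0,0,0]],[0,[0,0,0],[0,0,0]],[0,[0,0,0],[0,0,0]],[0,[0,0,0],[0,0,0]]]' --force 45

```text
time: 24.52
tool_pos: [531.8, -52.8, 196.9]
tcp_rot: [0.988, -0.157, 0.001, -0.0]
wrist_force: [-0.1, 0.1, -3.3]
width: 23.1
```

Run:
```python
from h import *
go((531,-53,36.5),-0.315)
snap("scene","s13.png",(240,130,390,240),5)
```

```text
t 24.52 tcp [531.8 -52.8 196.9] grasp [532.3 -52.8  37.9] x [ 0.951 -0.309  0.003] z [ 0.003 -0.    -1.   ] yaw -18.0 F [-0.1  0.1 -3.3] w 23.1 q [-0.24  0.61  1.74  0.    0.79  0.07]
shift cm (tool now) [-0.07  0.05  0.14] turn [-0.001 -0.003  0.001]
```

View pics/s13.png

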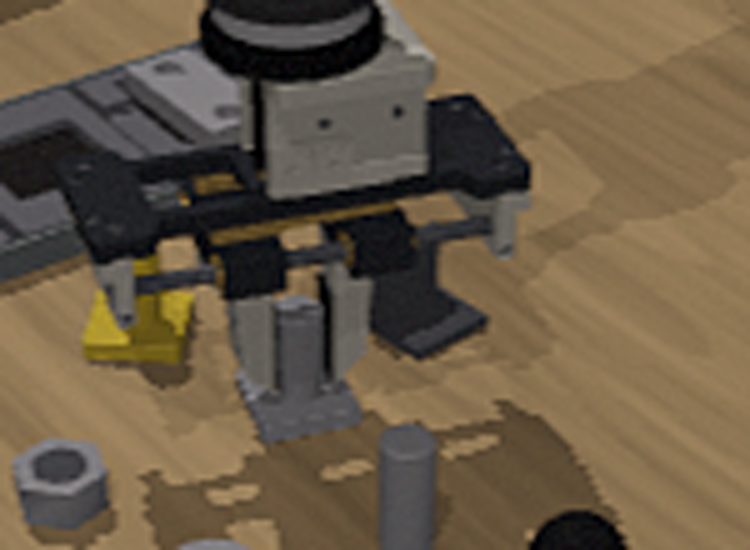

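The shank is gripped between the pads (300,340). I'll lift.

Emit:
carry_out --rows '[[0,[0,0,-1],[0,0,0]],[0,[0,0,-2],[0,0,0]],[0,[0,0,-3],[0,0,0]],[0,[0,0,-3],[0,0,0]],[0,[0,0,-2],[0,0,0]],[0,[0,0,0],[0,0,-0.15]],[0,[0,0,0],[0,0,-0.15]]]'

```text
time: 25.45
tool_pos: [530.3, -52.4, 312.4]
tcp_rot: [1.0, -0.003, -0.0, -0.0]
wrist_force: [0.3, -0.6, -3.4]
width: 23.3
```

Run:
```python
from h import *
go((525,-291.8,150))
```

```text
t 25.45 tcp [530.3 -52.4 312.4] grasp [530.3 -52.3 153.4] x [ 1.    -0.006 -0.   ] z [-0.     0.001 -1.   ] yaw -0.4 F [ 0.3 -0.6 -3.4] w 23.3 q [-0.24  0.45  1.63  0.    1.06 -0.24]
shift cm (tool now) [-0.38 23.95  0.32] turn [-0.001  0.    -0.   ]
```

Emit:
carry_out --rows '[[0,[0,3,0],[0,0,0]],[0,[-0.1,4.5,0],[0,0,0]],[0,[-0.1,4.5,0],[0,0,0]],[0,[-0.1,4.5,0],[0,0,0]],[0,[-0.1,4,0],[0,0,0]],[0,[0,2.5,0],[0,0,0]],[0,[0,0,0],[0,0,0]]]'

```text
time: 26.32
tool_pos: [524.2, -287.7, 314.4]
tcp_rot: [1.0, -0.001, -0.001, -0.001]
wrist_force: [-0.0, -0.0, -4.2]
width: 22.8
```

Run:
```python
from h import *
go((525,-291.8,70),-0.013)
```

```text
t 26.32 tcp [ 524.2 -287.7  314.4] grasp [ 524.  -287.3  155.4] x [ 1.    -0.002 -0.001] z [-0.001  0.002 -1.   ] yaw -0.1 F [-0.  -0.  -4.2] w 22.8 q [-0.63  0.55  1.44  0.    1.15 -0.63]
shift cm (tool now) [0.09 0.43 8.54] turn [-0.002  0.001  0.011]
```

Emit:
carry_out --rows '[[0,[0.1,0.4,2.5],[-0.002,0.001,0.011]],[0,[0,0,3],[0,0,0]],[0,[0,0,2.5],[0,0,0]],[0,[0,0,0],[0,0,0]]]'

```text
time: 26.82
tool_pos: [526.0, -287.2, 233.4]
tcp_rot: [1.0, -0.005, -0.0, -0.001]
wrist_force: [-0.3, -0.5, -2.8]
width: 23.1
```

Run:
```python
from h import *
go((525,-291.8,52),-0.013)
snap("scene","s14.png",(180,100,330,210),5)
```

```text
t 26.82 tcp [ 526.  -287.2  233.4] grasp [ 525.9 -286.7   74.4] x [ 1.    -0.01  -0.001] z [-0.001  0.003 -1.   ] yaw -0.6 F [-0.3 -0.5 -2.8] w 23.1 q [-0.63  0.65  1.52  0.    0.98 -0.62]
shift cm (tool now) [-0.09  0.47  2.24] turn [-0.003  0.001  0.003]
```

View pics/s14.png

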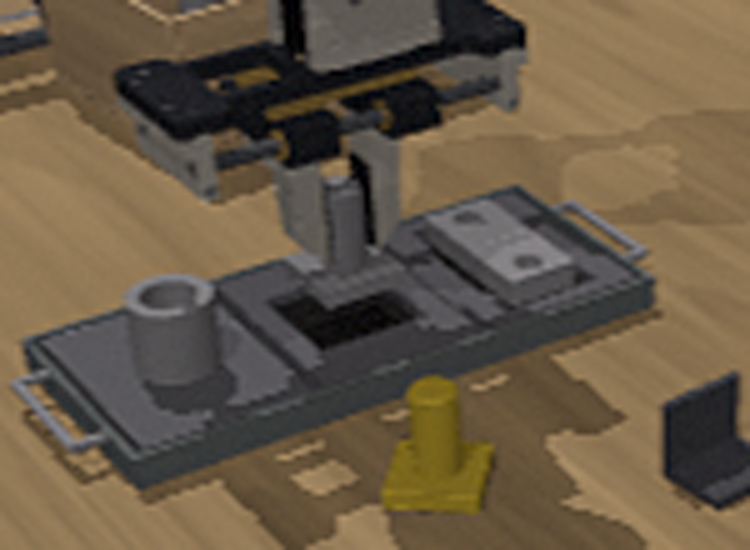

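Emit:
carry_out --rows '[[0,[-0.1,0.5,0],[-0.003,0.001,0.003]],[0,[0,0,0.6],[0,0,0]],[0,[0,0,0],[0,0,0]]]'

```text
time: 27.25
tool_pos: [526.3, -292.6, 231.7]
tcp_rot: [1.0, -0.006, 0.003, 0.002]
wrist_force: [-0.1, -0.1, -3.0]
width: 23.4
```

Run:
```python
from h import *
go((525,-291.8,50),-0.013)
```

```text
t 27.25 tcp [ 526.3 -292.6  231.7] grasp [ 527.4 -293.3   72.7] x [ 1.    -0.012  0.007] z [ 0.007 -0.005 -1.   ] yaw -0.7 F [-0.1 -0.1 -3. ] w 23.4 q [-0.63  0.66  1.51  0.    0.96 -0.62]
shift cm (tool now) [-0.15 -0.09  2.27] turn [ 0.005 -0.007  0.001]
```

Emit:
carry_out --rows '[[0,[-0.2,-0.1,0.5],[0.005,-0.007,0]],[0,[0,0,0.8],[0,0,0]],[0,[0,0,0.7],[0,0,0]],[0,[0,0,0],[0,0,0]]]'

```text
time: 27.75
tool_pos: [524.1, -291.6, 210.4]
tcp_rot: [1.0, -0.006, -0.0, -0.0]
wrist_force: [-0.4, 0.3, -3.2]
width: 23.2
```

Run:
```python
from h import *
go((525,-291.8,49),-0.013)
```

```text
t 27.75 tcp [ 524.1 -291.6  210.4] grasp [ 523.9 -291.4   51.4] x [ 1.    -0.013 -0.001] z [-0.001  0.001 -1.   ] yaw -0.7 F [-0.4  0.3 -3.2] w 23.2 q [-0.64  0.68  1.53  0.    0.93 -0.62]
shift cm (tool now) [0.09 0.02 0.24] turn [-0.001  0.001  0.   ]
```

Emit:
carry_out --rows '[[0,[0.1,0,0.2],[0,0,0]],[0,[0,0,0.1],[0,0,0]]]'

```text
time: 28.0
tool_pos: [525.1, -291.7, 208.8]
tcp_rot: [1.0, -0.006, -0.0, -0.0]
wrist_force: [-5.1, 3.7, 8.4]
width: 22.6
```

Run:
```python
from h import *
st()
```

```text
t 28.0 tcp [ 525.1 -291.7  208.8] grasp [ 524.9 -291.6   49.8] x [ 1.    -0.012 -0.001] z [-0.001  0.    -1.   ] yaw -0.7 F [-5.1  3.7  8.4] w 22.6 q [-0.63  0.69  1.53 -0.    0.93 -0.62]
```

It made contact at 49.8, which matches the recess floor. I'll release.

Emit:
carry_out --rows '[[0.5,[0,0,0],[0,0,0]],[0.5,[0,0,0],[0,0,0]],[0.5,[0,0,0],[0,0,0]],[0.5,[0,0,-1],[0,0,0]],[0.5,[0,0,-4],[0,0,0]],[0.5,[0,0,-5],[0,0,0]],[0.5,[0,0,-5],[0,0,0]],[0.5,[-4,4,0],[0,0,0]],[0.5,[-5,4,0],[0,0,0]],[0.5,[-5,2,0],[0,0,0]],[0.5,[0,0,0],[0,0,0]]]'

```text
time: 29.38
tool_pos: [381.2, -392.5, 370.6]
tcp_rot: [1.0, -0.005, 0.004, 0.004]
wrist_force: [-0.2, 0.6, -1.4]
width: 45.7
```

Run:
```python
from h import *
st()
snap("scene","s15.png",(160,80,460,360),2.2)
snap("top","t15.png",(170,110,490,290),2.4)
```

```text
t 29.38 tcp [ 381.2 -392.5  370.6] grasp [ 382.4 -393.8  211.6] x [ 1.    -0.009  0.007] z [ 0.007 -0.009 -1.   ] yaw -0.5 F [-0.2  0.6 -1.4] w 45.7 q [-0.94  0.41  1.52  0.    1.2  -0.93]
```

View pics/s15.png

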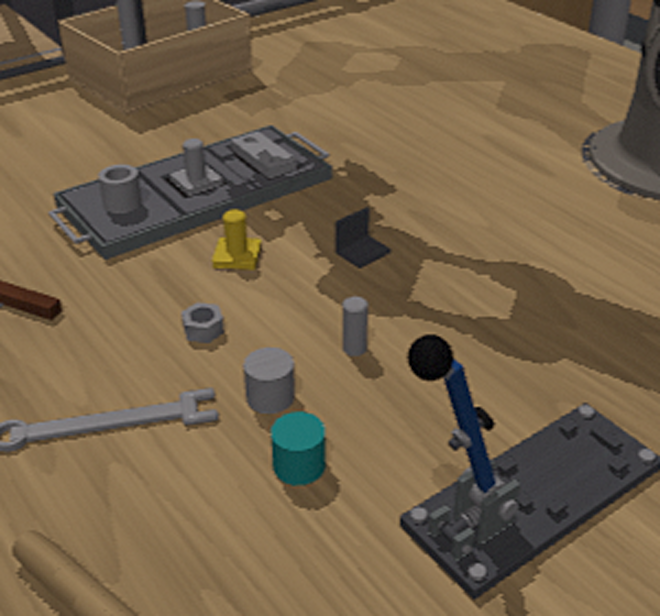

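View pics/t15.png

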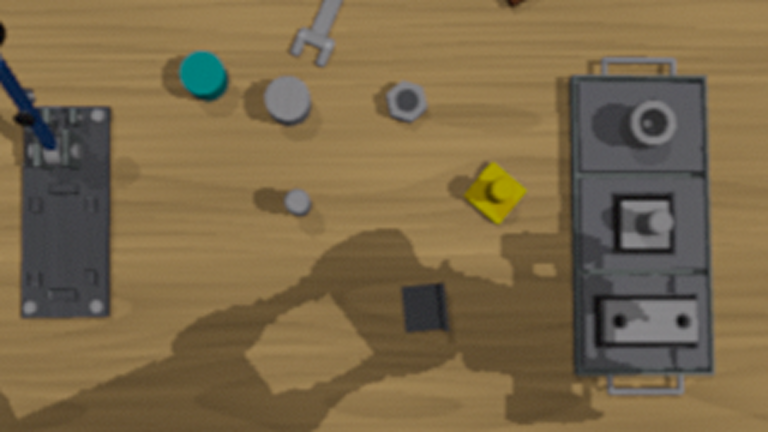

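The parts are all in place. The plate looks slightly off to the right in its recess, so I'll measure each one.

Run:
```python
import cv2
t=cv2.imread("pics/raw_t15.png")
cv2.imwrite("pics/t16.png",cv2.resize(t[130:275,400:480],None,fx=4,fy=4,interpolation=cv2.INTER_CUBIC))
```

```text
(no output)
```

View pics/t16.png

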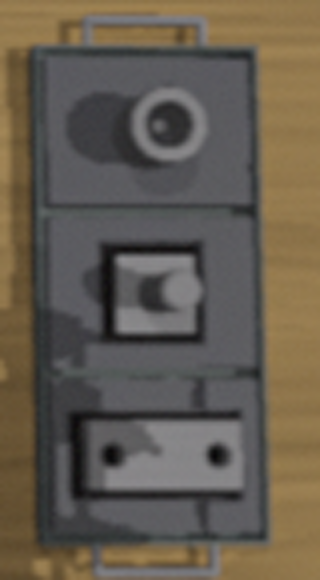

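Run:
```python
from h import *
B=lambda u,v:((u+.5)/4-.5+400,(v+.5)/4-.5+130)
for n,l,z in [("leaf holes",[(112,455),(219,455)],27),("leaf edges",[(86,418),(243,418),(243,492),(86,492)],27),("bush",[(169,125)],58),("pin top",[(181,290)],66),("foot",[(115,254),(198,254),(198,334),(115,334)],22)]:
    P=np.array([pt("top",B(*p),z) for p in l]); print(n,P.mean(0).round(1),P[:,:2].round().tolist())
im=cv2.imread("pics/raw_t15.png")
print("slug",pt("top",(170+288/2.4,110+100/2.4),40).round(1),"bar",pt("top",(170+297/2.4,110+202/2.4),54).round(1))
```

```text
leaf holes [ 428.8 -293.4   27. ] [[429.0, -262.0], [428.0, -325.0]]
leaf edges [ 428.9 -292.9   27. ] [[451.0, -247.0], [450.0, -340.0], [407.0, -338.0], [408.0, -246.0]]
bush [ 619.  -291.5   58. ] [[619.0, -292.0]]
pin top [ 523.6 -292.2   66. ] [[524.0, -292.0]]
foot [ 523.8 -293.2   22. ] [[548.0, -269.0], [547.0, -319.0], [500.0, -317.0], [500.0, -268.0]]
slug [647.2  57.5  40. ] bar [546.9  49.   54. ]
```

```bash
python3 -c "
from plant import ctrl; print(ctrl.close_job())"
```

```text
the job is handed in; nothing more can be done
None
```

The gate-hinge set is packed and I handed the job in at about 29.5 s of the 102 s allowed. No verdict is reported.

I lifted the jig arm by its ball knob past over-centre and released it, and it sprang open and stayed. Then I moved the three parts to the tray, setting each one down until the wrist force showed contact before opening the fingers.

**Last checks, from the final top view unless noted:**

| Item | What I measured |
|---|---|
| Plate | about 2 mm from the recess centre, flat, length along the recess |
| Bush | about 2 mm from the peg's measured position, upright over it |
| Pin | about 1–2 mm from its recess centre; it made contact at a height that fits the recess floor, not the rim |
| Jig arm | stands open in the last pictures of both cameras |
| Slug and bar | upright, within about 3 mm of their start by hand-read pixels, which is about the measuring error |
| Yellow and turquoise decoys | untouched |
| Gripper | clear of everything |

No check failed. The first top and scene camera readings disagreed by up to about 3 mm on some parts. In the raw top view the plate looked off to one side of its recess, but measured at its own height it was nearly centred.

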